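# Clear the charging dock into a tray

## Task

The battery packs for the cordless kitchen tools are charged. First switch the charging dock off by pushing its red-knobbed lever fully over towards the back; then lift only the top tray off the nested stack, without bringing the next tray up or shifting the stack, and set it squarely in the middle of the cork mat. Finally pull every pack out of its sprung socket and lay them all flat on the floor of that tray with their orange fins up; do not knock over the spice jar or the salt mill.

Things in the scene. Friction and masses are not known exactly. Their poses are not given: they have to be found in the camera images.
- dock: white charging dock, fixed. Origin on the worktop under the middle of the socket row; +x to its back, y along the row. Ledge 12 mm high, x -115..-35; housing x -35..35, y -122..122, 49 high. Sockets open to -x at y = 90, 30, -30, -90; a plugged pack has its origin at x -67.5, z 12 and the dock's orientation. Lever pod at the row's -y end
- switch (a joint): dock lever, rad: 0 = on (leaning to the dock's -x, forward), 1.0 = off (leaning to the dock's +x, back); stays where left, light (about 1.5 N at the knob)
- switch_tip (a point): centre of the lever's red knob (26 mm ball on a 10 mm rod). It swings about an axis along the dock's y that lies at dock x -72, y -150, z 34 mm, radius 55 mm; axes meaning nothing
- pack_1: battery pack, 0.15 kg. Origin: centre of the flat underside; +x to the plug, z up. Dark block 64 x 30 x 30 mm; on it an orange grip fin 50 long (x -25..25), 12 thick (y), z 30..56; black plug x 32..58, 22 wide, 8 high, flush with the underside, a rounded bump on top near its tip (to z 10). Pulling straight back (-x) against the detent takes 8 to 15 N over 8 mm; clear after 30 mm. None: absent
- pack_2: battery pack like pack_1 (same size, axes and plug). None: absent
- pack_3: battery pack like pack_1 (same size, axes and plug). None: absent
- pack_4: battery pack like pack_1 (same size, axes and plug). None: absent
- tray_1: top stamped aluminium tray of three nested, each 20 mm above the next. Origin: centre of underside; x its long axis. 214 x 140 mm, 30 high; floor 3 thick, x -97..97, y -60..60; walls flare; lugs 7 x 7, 20 high in the corners (keep plugs off them). Grip ridge along y over the middle: 16 thick, z 11..28, y -56..56, foot 33 wide. Each bay holds 2 packs side by side lying along y. 0.16 kg, 2 mm play in the nest
- tray_2: the tray just below tray_1 in the stack, like it; stays where it is
- tray_3: the lowest tray of the stack, like tray_1; stays where it is, on the worktop
- mat: cork mat, fixed, 250 (x) x 170 (y) x 4 mm. Origin: centre of its underside; x its long side
- spice: spice jar with a green lid, 106 mm high, 46 mm across, a bystander; origin at the centre of its underside
- mill: white and grey salt mill, 44 mm across, 90 mm high, a bystander; origin at the centre of its underside
Things that resemble listed ones, but are neither listed nor needed, are in the scene too. What is shaped like the pack_1 but turquoise is not meant.

How it is judged:
On the way, in this order (a step that is already met when the one before it is completed fails the run):
1. the dock is switched off: lever fully over (value of joint switch above 0.75 rad), for 0.2 s.
2. the top tray stands by itself on the cork mat (horizontal distance between tray_1 and mat below 0.03 m and angle between the x axis of tray_1 and the x axis of mat, either way round below 0.2 rad and height (world z) of tray_1 below 0.012 m and angle between tray_1's own z axis and vertical below 0.08 rad and linear speed of tray_1 below 0.03 m/s), for 0.2 s.
At the end, for the whole second after the job is handed in: Lever beyond 0.75 rad; tray_1 flat on the mat, within 30 mm of its centre and 0.2 rad of its direction; tray_2 and tray_3 within 30 mm of their start; every pack present on tray_1's floor (inside it, origin under 14 mm above the tray's, tilt under 0.2 rad); all at rest (all of step 2 and value of joint switch above 0.75 rad and distance of each of tray_2, tray_3 from where it was at the start of the episode below 0.03 m and x of pack_1 in the frame of tray_1 between -0.095 and 0.095 m and y of pack_1 in the frame of tray_1 between -0.05 and 0.05 m and z of each of pack_1, pack_2, pack_3, pack_4 in the frame of tray_1 below 0.014 m and angle between each of pack_1, pack_2, pack_3, pack_4's own z axis and vertical below 0.2 rad and linear speed of each of pack_1, pack_2, pack_3, pack_4 below 0.03 m/s and x of pack_2 in the frame of tray_1 between -0.095 and 0.095 m and y of pack_2 in the frame of tray_1 between -0.05 and 0.05 m and x of pack_3 in the frame of tray_1 between -0.095 and 0.095 m and y of pack_3 in the frame of tray_1 between -0.05 and 0.05 m and x of pack_4 in the frame of tray_1 between -0.095 and 0.095 m and y of pack_4 in the frame of tray_1 between -0.05 and 0.05 m); the robot touches nothing.
It fails at once if the second tray is brought up with the top one (raised more than 25 mm) (height (world z) of tray_2 above 0.045 m).
It fails at once if a pack is lifted off the dock while the dock is still switched on (value of joint switch below 0.75 rad and height (world z) of any of pack_1, pack_2, pack_3, pack_4 above 0.07 m).
It fails at once if the spice jar or the mill is knocked over (angle between any of spice, mill's own z axis and vertical above 0.7 rad).
Of pack_1, pack_2, pack_3, pack_4 only 3 to 4 are there at a start; the rules pass over those that are not, and their reading is None.
At some moment in a run one of pack_1, pack_2, pack_3, pack_4 may be knocked a few centimetres aside while the robot is not near it.
Once in a run the grip may slacken for a moment while it holds something.
It also fails if it takes over 210 s, if anything falls off the work surface, if the arm or the gripper's body presses on something with over 40 N, if the wrist force passes 120 N, or if a joint passes its speed limit or range.

## Robot

A 6-joint arm with a two-finger parallel gripper is mounted at the origin on a cart in front of the work surface, level with it; the furniture and walls round the work are solid. World frame = base frame: x ahead of the robot, y to its left, z up, the work surface at z = 0. Lengths are in m, angles in rad, forces in N, time in s.
With the tool pointing down it reaches from about 0.325 to 0.85 m from the base axis. Payload 4.4 kg.
Tool frame: the origin (TCP) lies at the centre of the arm's flange, where the gripper is bolted on; the fingertips stand 199 mm ahead of it and the grasp point (between the pads) lies 180 mm ahead of it; x points along the fingers, y is the direction in which the jaws open and shut, and the axes are right-handed (so a half turn about x gives the same grasp; the last joint's range is limited). The gripper opens to 94 mm and grips with 3 to 60 N. Pads are 16 mm wide; open, the fingers measure 119 mm over their backs; the gripper's body (75 mm by 177 mm) begins 78 mm behind the grasp point.
Start: joints at [-1.337, 0.207, 1.542, -0, 1.393, -0.15], TCP at [0.216, -0.533, 0.405] pointing down, gripper open.
Joint ranges: [-2.73, 2.73], [-0.86, 2.22], [0.23, 2.46], [-1.11, 4.25], [0.08, 2.63], [-2.82, 2.82]. Speed limits (rad/s): [2.79, 2.79, 3.14, 3.14, 3.14, 3.14].

## Interface

Orientations are given as a unit quaternion [w, x, y, z].
In Python, from bench import arm gives the robot as it stands. The module is installed in compiled form; this text tells all that it offers.
- The arm moves only by the shell command python3 -m crank 'ROWS' [FORCE]. ROWS is JSON, a list of rows, each an object with "delta_pos": the shift along the tool's x, y, z in m, a list of three; "roll": the turn about the tool's x in degrees; "gripper": the opening, from 0 (shut) to 1 (fully open). In form: [{"delta_pos": [x, y, z], "roll": roll, "gripper": gripper}, ...]. A call has 1 to 20 rows; each row shifts and turns the commanded pose from where the row before left it, along the tool's axes as they then stand; what a row does not reach is not made up. A row lasts 1/10 s, in which the tool goes at most 50 mm and 8.59 degrees, less where a joint would pass 70% of its speed; a pose out of reach is approached as far as the arm can. A call is refused whole if a number of a shift passes 0.05 or a number of a turn 8.59, either way. A call with a gripper value outside its range is refused whole. The fingers move at their own pace and stop on an object; FORCE is the grip in N (left out, the last holds). Time passes only in rows, so rows that do not move let the fingers close. It gives the time, the measured TCP pose, the force and the opening at its end, in the units of the state.
- arm.get_state(): the state, without advancing time (a new reading comes with each control period).
- arm.capture(name): name is "scene" or "top"; returns a dict with "color" (420x560x3 uint8, red, green, blue), "K" (3x3 intrinsics, pixels), "extrinsics" (4x4, takes a point from camera to world coordinates). Camera axes: x right, y up, looking along -z (the intrinsics and any distortion apply to the point x, -y, -z); pixel columns grow to the right and rows downward; lengths in m; the calibration is good to about 2 mm. A picture is of the moment at which its call begins. There is no depth.
- arm.close_job(): hands the job in, once; it reports no verdict.
The state is a dict: "clock": time; "q": joint angles; "dq": joint speeds; "effort": joint torques, N m; "eef_pos": TCP position; "tcp_rot": TCP orientation; "ft_force": force on the tool from outside, world axes, zero at the start; "moment": the same for the moment, N m; "gripper_width": opening from 0.0 (shut) to 1.0 (fully open).
Only numpy, scipy, OpenCV 4.12 (cv2) and the standard library are available. Lean on these libraries where they do the work, as an engineer would, in place of code of your own. Each camera call takes 0.05 s, during which the arm holds its last target. There are 200 camera calls.

## Working session

There is one attempt and no reset: what is moved stays moved. The work goes in short steps, Python scripts to look and compute and a shell command to move; the robot and the scene stay as the last step left them, time stands still between calls to the robot, and variables do not carry over. Pictures are saved under pics/ and viewed, about 12 in all and at most 16, crops included, and the job is handed in when it is done.

```bash
mkdir -p pics
cat > h.py <<'E'
import numpy as np, cv2
from bench import arm
def cap(name, fn=None):
    c=arm.capture(name)
    if fn: cv2.imwrite('pics/'+fn, c['color'][:,:,::-1])
    return c
def ray(c,u,v):
    K=np.array(c['K']);T=np.array(c['extrinsics'])
    d=np.linalg.inv(K)@[u,v,1]; d=np.array([d[0],-d[1],-d[2]])
    return T[:3,3],T[:3,:3]@d
def onz(c,u,v,z):
    o,d=ray(c,u,v); return o+d*(z-o[2])/d[2]
def proj(c,p):
    K=np.array(c['K']);T=np.array(c['extrinsics'])
    q=T[:3,:3].T@(np.array(p)-T[:3,3]); q=K@[q[0],-q[1],-q[2]]; return q[:2]/q[2]
E
python3 - <<'E'
from h import *
np.set_printoptions(precision=4,suppress=True)
for n in ("top","scene"):
    c=cap(n,n+'0.png'); print(n,{k:(np.array(v) if k!='color' else 0) for k,v in c.items()})
print(arm.get_state())
E
```

```text
top {'color': 0, 'K': array([[482.4286,   0.    , 277.4255],
       [  0.    , 482.4286, 206.3373],
       [  0.    ,   0.    ,   1.    ]]), 'extrinsics': array([[ 0.029 ,  0.996 , -0.0842,  0.3873],
       [-0.9995,  0.0302,  0.013 ,  0.0922],
       [ 0.0155,  0.0837,  0.9964,  1.4919],
       [ 0.    ,  0.    ,  0.    ,  1.    ]])}
scene {'color': 0, 'K': array([[481.6252,   0.    , 279.9679],
       [  0.    , 481.6252, 213.2685],
       [  0.    ,   0.    ,   1.    ]]), 'extrinsics': array([[-0.4861,  0.5677, -0.6645, -0.4263],
       [-0.8739, -0.3217,  0.3644,  0.6011],
       [-0.0069,  0.7578,  0.6525,  1.0245],
       [ 0.    ,  0.    ,  0.    ,  1.    ]])}
{'clock': 0.1, 'q': array([-1.3365,  0.2074,  1.5428,  0.    ,  1.3935, -0.1505]), 'dq': array([-0.0009, -0.0026, -0.0033,  0.0004, -0.0013, -0.    ]), 'effort': array([ -0.0004, -37.1863, -28.2293,   0.0701,   0.0312,  -0.0001]), 'eef_pos': array([ 0.2157, -0.5326,  0.4036]), 'tcp_rot': array([-0.1344, -0.694 , -0.136 ,  0.6941]), 'ft_force': array([-0.5081, -0.3971,  0.4823]), 'moment': array([-0.04  , -0.0046,  0.0142]), 'gripper_width': 1.0008544012457765}
```

```bash
ls
```

```text
h.py
pics
```

View pics/top0.png

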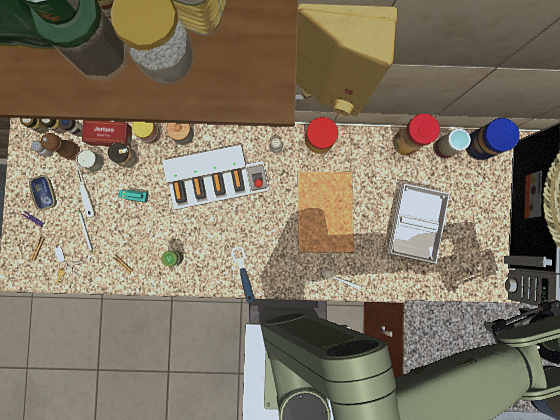

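View pics/scene0.png

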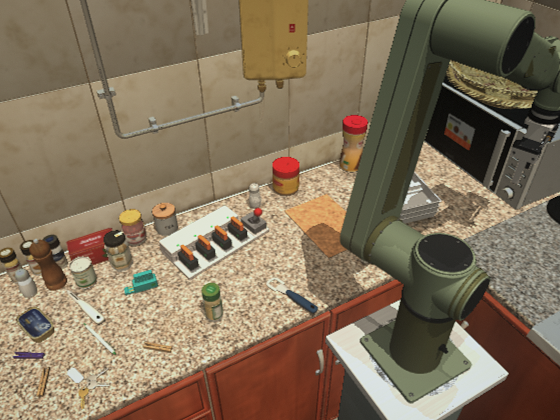

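The top view shows the dock with 4 packs (around 175–245, 175–195), the lever knob at (258,183), the mat at (325,212), the stack at (418,222), the spice jar at (170,257) and the mill at (277,143). I'll measure these next.

Run:
```python
from h import *
np.set_printoptions(precision=4,suppress=True)
im=cv2.imread('pics/top0.png'); 
cv2.imwrite('pics/crop1.png',cv2.resize(im[125:275,155:455],None,fx=2.66,fy=2.66,interpolation=cv2.INTER_CUBIC))
c=cap('top'); h=cv2.cvtColor(c['color'],cv2.COLOR_RGB2HSV)
def blobs(lo,hi,roi,amin):
    m=cv2.inRange(h,lo,hi); z=np.zeros_like(m); r=roi; z[r[1]:r[3],r[0]:r[2]]=m[r[1]:r[3],r[0]:r[2]]
    n,l,s,ce=cv2.connectedComponentsWithStats(z)
    out=[]
    for i in range(1,n):
        if s[i,4]>=amin:
            p=np.argwhere(l==i)[:,::-1].astype(np.float32); out.append((s[i,4],ce[i],cv2.minAreaRect(p)))
    return out
print('orange fins'); 
for a,ce,r in blobs((5,150,120),(20,255,255),(150,140,270,215),15): print(a,r,onz(c,*r[0],.068))
print('red'); 
for a,ce,r in blobs((0,150,80),(4,255,255),(240,160,275,200),8)+blobs((172,150,80),(180,255,255),(240,160,275,200),8): print(a,ce,r,onz(c,*ce,.08))
print('mat')
for a,ce,r in blobs((5,90,60),(20,255,255),(285,160,365,260),300):
    b=cv2.boxPoints(r); print(a,r,onz(c,*r[0],.004)); print([onz(c,*q,.004)[:2] for q in b])
```

```text
orange fins
59 ((236.6923065185547, 178.4615478515625), (15.689291000366211, 3.53009033203125), 78.69007110595703) [0.587  0.1971 0.068 ]
60 ((216.88462829589844, 182.423095703125), (15.689291000366211, 3.53009033203125), 78.69007110595703) [0.5733 0.2554 0.068 ]
63 ((196.92306518554688, 186.1154022216797), (16.277639389038086, 3.7262067794799805), 78.69007110595703) [0.5605 0.314  0.068 ]
62 ((177.01922607421875, 190.0961456298828), (16.277639389038086, 3.53009033203125), 78.69007110595703) [0.5468 0.3722 0.068 ]
red
52 [258.1346 182.6731] ((258.2500305175781, 182.75001525878906), (7.071067810058594, 7.77817440032959), 45.0) [0.5748 0.1326 0.08  ]
mat
3958 ((325.5, 211.5), (81.0, 55.0), 90.0) [ 0.5015 -0.0765  0.004 ]
[array([0.6254, 0.0119]), array([ 0.6308, -0.1599]), array([ 0.379 , -0.1639]), array([0.3741, 0.0055])]
```

View pics/crop1.png

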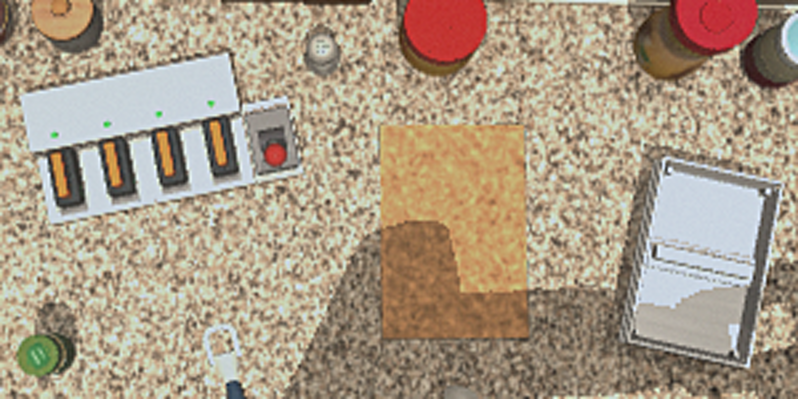

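```bash
cat >> h.py <<'E'
from scipy.spatial.transform import Rotation as Rt
def tool(s=None):
    s=s or arm.get_state(); q=np.array(s['tcp_rot']); R=Rt.from_quat(q[[1,2,3,0]]).as_matrix()
    return s,R,np.array(s['eef_pos'])+R[:,0]*.199
def plan(tip,yaw=None,alt=0):
    """tip target xyz; yaw of jaw axis (mod pi). prints roll then tool-axis delta after roll"""
    s,R,t=tool(); roll=0
    cur=np.arctan2(R[1,1],R[0,1])
    if yaw is not None:
        d=(yaw-cur+np.pi/2)%np.pi-np.pi/2+alt*np.pi; roll=-d
    a=cur-roll; R2=R@Rt.from_rotvec([roll,0,0]).as_matrix()
    print('clk',round(s['clock'],2),'tip',t.round(4),'jawyaw',round(cur,3),'q1,q6',np.round([s['q'][0],s['q'][5]],2),'tilt',R[:,0].round(3),'g',round(s['gripper_width'],3),'F',np.round(s['ft_force'],1))
    print('  roll deg',round(np.degrees(roll),2),'delta mm',(R2.T@(np.array(tip)-t)*1000).round(1),'q6 pred roll part',round(s['q'][5]+roll,2))
E
python3 - <<'E'
from h import *
np.set_printoptions(precision=4,suppress=True)
c=cap('top')
P=[onz(c,155+x/2.66,125+y/2.66,.07) for x,y in [(663,157),(780,183),(748,366),(625,343)]]
P=np.array(P); print('stack rim',P[:,:2],'ctr',P.mean(0)); 
for a,b in((0,3),(1,2),(0,1),(3,2)): d=P[a]-P[b]; print(np.linalg.norm(d),np.arctan2(d[1],d[0]))
R=[onz(c,155+x/2.66,125+y/2.66,.068) for x,y in [(654,252),(754,275)]]; print('ridge',R,np.mean(R,0))
print('spice',onz(c,170,257,.106),'mill',onz(c,155+320/2.66,125+47/2.66,.09))
f=np.array([[.587,.1971],[.5733,.2554],[.5605,.314],[.5468,.3722]])
y=(f[3]-f[0])/np.linalg.norm(f[3]-f[0]); x=np.array([y[1],-y[0]]); o=f.mean(0)+.0675*x
print('dock',o,x,np.arctan2(x[1],x[0]),'knob on',o-.0985*x-.15*y,'off',o-.0456*x-.15*y)
w=o+(-.072-.075)*x-.15*y
plan([*w,.15],np.arctan2(y[1],y[0]))
E
```

```text
stack rim [[ 0.5856 -0.3025]
 [ 0.5603 -0.4343]
 [ 0.3554 -0.3985]
 [ 0.3768 -0.2617]] ctr [ 0.4696 -0.3492  0.07  ]
0.21272677838241127 -0.19292433876348583
0.2080107426249296 -0.17280118945219153
0.13421738455269464 1.3813547267755248
0.13850073448681197 1.415610662442476
ridge [array([ 0.4788, -0.2937,  0.068 ]), array([ 0.4565, -0.4058,  0.068 ])] [ 0.4676 -0.3497  0.068 ]
spice [0.3503 0.3758 0.106 ] mill [0.6939 0.0856 0.09  ]
dock [0.6327 0.2998] [0.9746 0.2238] 0.22567239352595822 knob on [0.5703 0.1315] off [0.6218 0.1434]
clk 0.2 tip [ 0.2157 -0.5325  0.2049] jawyaw -1.186 q1,q6 [-1.34 -0.15] tilt [-0.     0.001 -1.   ] g 0.998 F [-0.4 -0.5  0.3]
  roll deg 9.12 delta mm [  55.7 -567.8 -445.7] q6 pred roll part 0.01
```

```bash
python3 -m crank '[{"delta_pos":[0,0,0],"roll":4.5,"gripper":0},{"delta_pos":[0,0,0],"roll":4.5,"gripper":0},{"delta_pos":[0,-0.0315,-0.0247],"roll":0,"gripper":0},{"delta_pos":[0,-0.0315,-0.0247],"roll":0,"gripper":0},{"delta_pos":[0,-0.0315,-0.0247],"roll":0,"gripper":0},{"delta_pos":[0,-0.0315,-0.0247],"roll":0,"gripper":0},{"delta_pos":[0,-0.0315,-0.0247],"roll":0,"gripper":0},{"delta_pos":[0,-0.0315,-0.0247],"roll":0,"gripper":0},{"delta_pos":[0,-0.0315,-0.0247],"roll":0,"gripper":0},{"delta_pos":[0,-0.0315,-0.0247],"roll":0,"gripper":0},{"delta_pos":[0,-0.0315,-0.0247],"roll":0,"gripper":0},{"delta_pos":[0,-0.0315,-0.0247],"roll":0,"gripper":0},{"delta_pos":[0,-0.0315,-0.0247],"roll":0,"gripper":0},{"delta_pos":[0,-0.0315,-0.0247],"roll":0,"gripper":0},{"delta_pos":[0,-0.0315,-0.0247],"roll":0,"gripper":0},{"delta_pos":[0,-0.0315,-0.0247],"roll":0,"gripper":0},{"delta_pos":[0,-0.0315,-0.0247],"roll":0,"gripper":0},{"delta_pos":[0,-0.0315,-0.0247],"roll":0,"gripper":0},{"delta_pos":[0,-0.0315,-0.0247],"roll":0,"gripper":0},{"delta_pos":[0,-0.0315,-0.0247],"roll":0,"gripper":0}]' 30; python3 -c "
from h import *
y=[-.2238,.9746]; x=np.array([.9746,.2238]); o=np.array([.6327,.2998]); w=o-.147*x-.15*np.array(y)
plan([*w,.068],1.7965)"
```

```text
clock: 2.2
eef_pos: [0.5213, 0.1215, 0.4045]
tcp_rot: [-0.081, -0.702, -0.08, 0.703]
ft_force: [-0.2, 0.3, -0.2]
gripper_width: 0.007
clk 2.2 tip [0.5212 0.1215 0.2055] jawyaw -1.343 q1,q6 [0.07 1.41] tilt [-0. -0. -1.] g 0.007 F [-0.2  0.3 -0.2]
  roll deg 0.14 delta mm [137.5   1.1  -1.6] q6 pred roll part 1.41
```

```bash
python3 -m crank '[{"delta_pos":[0.04,0,0],"roll":0,"gripper":0},{"delta_pos":[0.04,0,0],"roll":0,"gripper":0},{"delta_pos":[0.03,0,0],"roll":0,"gripper":0},{"delta_pos":[0.0275,0,0],"roll":0,"gripper":0},{"delta_pos":[0,0,0],"roll":0,"gripper":0}]'; python3 -c "
from h import *
y=[-.2238,.9746]; x=np.array([.9746,.2238]); o=np.array([.6327,.2998]); w=o-.068*x-.15*np.array(y)
plan([*w,.068],1.7965)"
```

```text
clock: 2.7
eef_pos: [0.5185, 0.1197, 0.2627]
tcp_rot: [-0.08, -0.699, -0.081, 0.706]
ft_force: [-1.0, -0.8, -1.1]
gripper_width: 0.006
clk 2.7 tip [0.5165 0.1195 0.0637] jawyaw -1.343 q1,q6 [0.06 1.41] tilt [-0.01  -0.001 -1.   ] g 0.006 F [-1.  -0.8 -1.1]
  roll deg 0.13 delta mm [ -5.2   0.3 -85.6] q6 pred roll part 1.41
```

```bash
python3 -m crank '[{"delta_pos":[0,0,-0.01],"roll":0,"gripper":0},{"delta_pos":[0,0,-0.01],"roll":0,"gripper":0},{"delta_pos":[0,0,-0.01],"roll":0,"gripper":0},{"delta_pos":[0,0,-0.01],"roll":0,"gripper":0},{"delta_pos":[0,0,-0.01],"roll":0,"gripper":0},{"delta_pos":[0,0,-0.01],"roll":0,"gripper":0},{"delta_pos":[0,0,-0.01],"roll":0,"gripper":0},{"delta_pos":[0,0,-0.007],"roll":0,"gripper":0},{"delta_pos":[0,0,-0.004],"roll":0,"gripper":0},{"delta_pos":[0,0,0],"roll":0,"gripper":0},{"delta_pos":[0,0,0],"roll":0,"gripper":0}]'; python3 -c "
from h import *
y=[-.2238,.9746]; x=np.array([.9746,.2238]); o=np.array([.6327,.2998]); w=o-.068*x-.15*np.array(y)
plan([*w,.068],1.7965)
c=cap('scene'); cv2.imwrite('pics/lever.png',cv2.resize(c['color'][180:290,140:300,::-1],None,fx=4,fy=4))"
```

```text
clock: 3.8
eef_pos: [0.5994, 0.138, 0.2666]
tcp_rot: [-0.08, -0.702, -0.08, 0.703]
ft_force: [-2.7, -0.6, -1.0]
gripper_width: 0.005
clk 3.8 tip [0.5991 0.138  0.0676] jawyaw -1.343 q1,q6 [0.09 1.43] tilt [-0.002 -0.    -1.   ] g 0.005 F [-2.7 -0.6 -1. ]
  roll deg 0.12 delta mm [-0.4 -0.2 -1. ] q6 pred roll part 1.43
```

View pics/lever.png

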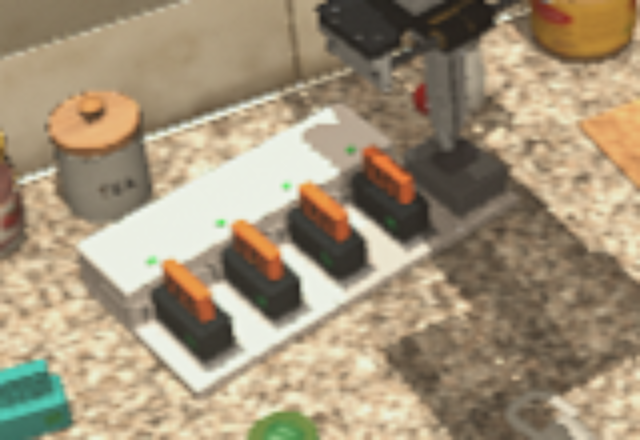

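The knob is behind the finger, at about (420,97) in the crop, and the force is light. I'll push a little further, back off, and measure the knob.

```bash
python3 -m crank '[{"delta_pos":[0,0,-0.003],"roll":0,"gripper":0},{"delta_pos":[0,0,-0.003],"roll":0,"gripper":0},{"delta_pos":[0,0,0],"roll":0,"gripper":0}]'; python3 -m crank '[{"delta_pos":[0,0,0.02],"roll":0,"gripper":0},{"delta_pos":[0,0,0.03],"roll":0,"gripper":0},{"delta_pos":[-0.03,0,0.02],"roll":0,"gripper":0},{"delta_pos":[-0.04,0,0.03],"roll":0,"gripper":0},{"delta_pos":[-0.05,0.04,0],"roll":0,"gripper":0.6},{"delta_pos":[-0.04,0.04,0],"roll":0,"gripper":0.6},{"delta_pos":[0,0.04,0],"roll":0,"gripper":0.6},{"delta_pos":[0,0.04,0],"roll":0,"gripper":0.6},{"delta_pos":[0,0.05,0],"roll":0,"gripper":0.6},{"delta_pos":[0,0.05,0],"roll":0,"gripper":0.6},{"delta_pos":[0,0.05,0],"roll":0,"gripper":0.6},{"delta_pos":[0,0,0],"roll":0,"gripper":0.6}]'
python3 - <<'E'
from h import *
c=cap('top','top2.png'); h=cv2.cvtColor(c['color'],cv2.COLOR_RGB2HSV)[150:205,240:280]
m=cv2.inRange(h,(0,150,80),(4,255,255))|cv2.inRange(h,(172,150,80),(180,255,255)); v,u=np.nonzero(m)
if len(u):
    p=onz(c,u.mean()+240,v.mean()+150,.082)[:2]; x=np.array([.9746,.2238]); o=np.array([.6327,.2998]); d=p-o; print(len(u),p,'dock',d@x,d@[-x[1],x[0]])
plan([.4686,-.3495,.12],-.183)
E
```

```text
clock: 4.15
eef_pos: [0.6023, 0.1387, 0.2663]
tcp_rot: [-0.081, -0.697, -0.08, 0.708]
ft_force: [-16.3, -5.2, 9.3]
gripper_width: 0.003
clock: 5.35
eef_pos: [0.5762, -0.178, 0.4123]
tcp_rot: [0.08, 0.704, 0.076, -0.701]
ft_force: [-0.9, 0.3, -0.0]
gripper_width: 0.594
52 [0.62378463 0.14451408] dock -0.04344191292388375 -0.14934639588140047
clk 5.4 tip [ 0.5765 -0.1756  0.2131] jawyaw -1.348 q1,q6 [-0.44  0.91] tilt [ 0.003 -0.001 -1.   ] g 0.595 F [-0.2  0.4  0.2]
  roll deg -66.75 delta mm [ 93.  -74.7 190.6] q6 pred roll part -0.26
```

```bash
python3 -m crank '[{"delta_pos":[0,0,0],"roll":-8.35,"gripper":0.55},{"delta_pos":[0,0,0],"roll":-8.35,"gripper":0.55},{"delta_pos":[0,0,0],"roll":-8.35,"gripper":0.55},{"delta_pos":[0,0,0],"roll":-8.35,"gripper":0.55},{"delta_pos":[0,0,0],"roll":-8.35,"gripper":0.55},{"delta_pos":[0,0,0],"roll":-8.35,"gripper":0.55},{"delta_pos":[0,0,0],"roll":-8.35,"gripper":0.55},{"delta_pos":[0,0,0],"roll":-8.35,"gripper":0.55},{"delta_pos":[0.02,-0.015,0.038],"roll":0,"gripper":0.55},{"delta_pos":[0.02,-0.015,0.038],"roll":0,"gripper":0.55},{"delta_pos":[0.02,-0.015,0.038],"roll":0,"gripper":0.55},{"delta_pos":[0.018,-0.015,0.038],"roll":0,"gripper":0.55},{"delta_pos":[0.015,-0.015,0.038],"roll":0,"gripper":0.55},{"delta_pos":[0,0,0],"roll":0,"gripper":0.55},{"delta_pos":[0,0,0],"roll":0,"gripper":0.55}]'
python3 - <<'E'
from h import *
plan([.4686,-.3495,.058],-.183)
c=cap('scene'); cv2.imwrite('pics/s3.png',cv2.resize(c['color'][130:290,320:520,::-1],None,fx=3.5,fy=3.5))
E
```

```text
clock: 6.9
eef_pos: [0.468, -0.3455, 0.3187]
tcp_rot: [0.454, 0.543, 0.453, -0.542]
ft_force: [0.3, 0.6, 0.3]
gripper_width: 0.554
clk 6.9 tip [ 0.4682 -0.3454  0.1197] jawyaw -0.178 q1,q6 [-0.78 -0.61] tilt [ 0.001  0.    -1.   ] g 0.554 F [0.3 0.6 0.3]
  roll deg 0.28 delta mm [61.7  1.   4. ] q6 pred roll part -0.6
```

View pics/s3.png

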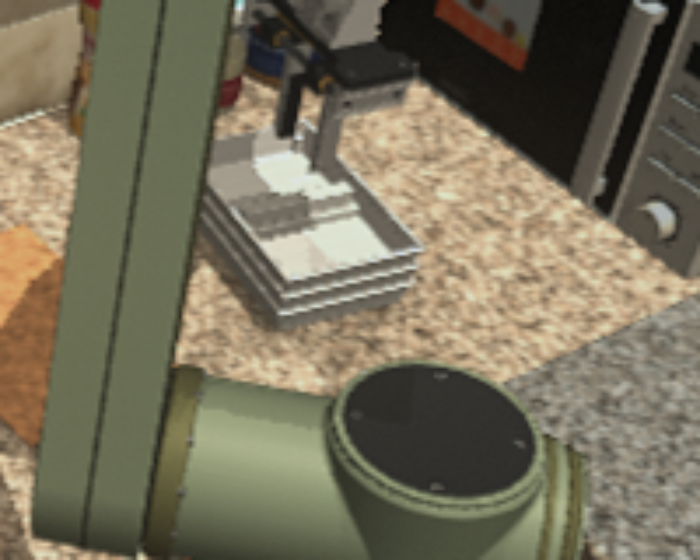

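Three nested rims are visible and the fingers straddle the ridge. I'll lower and grip.

```bash
python3 -m crank '[{"delta_pos":[0.02,0,0.004],"roll":0,"gripper":0.55},{"delta_pos":[0.02,0.001,0],"roll":0,"gripper":0.55},{"delta_pos":[0.015,0,0],"roll":0,"gripper":0.55},{"delta_pos":[0.009,0,0],"roll":0,"gripper":0.55},{"delta_pos":[0,0,0],"roll":0,"gripper":0.55},{"delta_pos":[0,0,0],"roll":0,"gripper":0},{"delta_pos":[0,0,0],"roll":0,"gripper":0},{"delta_pos":[0,0,0],"roll":0,"gripper":0},{"delta_pos":[0,0,0],"roll":0,"gripper":0},{"delta_pos":[0,0,0],"roll":0,"gripper":0},{"delta_pos":[0,0,0],"roll":0,"gripper":0}]' 25; python3 -c "
from h import *
plan([.4686,-.3495,.055],-.183)"
```

```text
clock: 8.05
eef_pos: [0.4683, -0.3502, 0.255]
tcp_rot: [0.454, 0.542, 0.453, -0.542]
ft_force: [0.1, 0.3, 0.8]
gripper_width: 0.169
clk 8.05 tip [ 0.4684 -0.3503  0.056 ] jawyaw -0.178 q1,q6 [-0.79 -0.61] tilt [ 0.001 -0.    -1.   ] g 0.169 F [0.1 0.3 0.8]
  roll deg 0.31 delta mm [ 1.   0.  -0.8] q6 pred roll part -0.61
```

```bash
python3 -m crank '[{"delta_pos":[-0.003,0,0],"roll":0,"gripper":0},{"delta_pos":[-0.003,0,0],"roll":0,"gripper":0},{"delta_pos":[-0.003,0,0],"roll":0,"gripper":0},{"delta_pos":[-0.003,0,0],"roll":0,"gripper":0},{"delta_pos":[-0.003,0,0],"roll":0,"gripper":0},{"delta_pos":[-0.003,0,0],"roll":0,"gripper":0},{"delta_pos":[0,0,0],"roll":0,"gripper":0},{"delta_pos":[0,0,0],"roll":0,"gripper":0},{"delta_pos":[0,0,0],"roll":0,"gripper":0}]'
python3 - <<'E'
from h import *
plan([.4686,-.3495,.073],-.183)
c=cap('scene'); cv2.imwrite('pics/s4.png',cv2.resize(c['color'][150:240,370:460,::-1],None,fx=6,fy=6))
E
```

```text
clock: 8.95
eef_pos: [0.4681, -0.35, 0.2724]
tcp_rot: [-0.454, -0.542, -0.454, 0.542]
ft_force: [0.1, -0.1, -2.7]
gripper_width: 0.169
clk 8.95 tip [ 0.4681 -0.3499  0.0734] jawyaw -0.177 q1,q6 [-0.79 -0.61] tilt [-0.  0. -1.] g 0.169 F [ 0.1 -0.1 -2.7]
  roll deg 0.33 delta mm [ 0.4  0.4 -0.5] q6 pred roll part -0.61
```

View pics/s4.png

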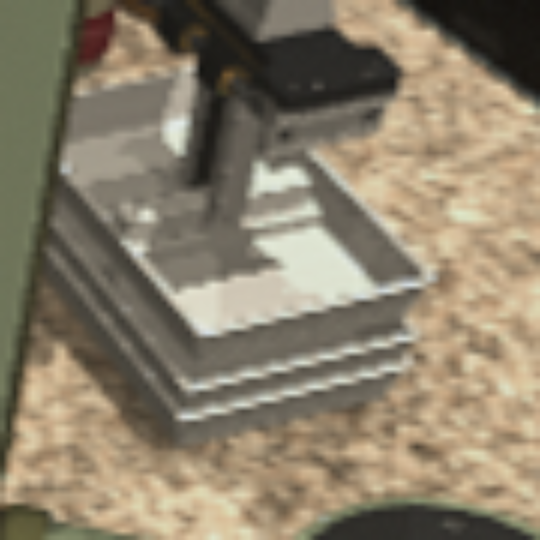

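The gap under the top tray's rim has opened (rims at about y=335 and y=390), and the lower two rims are still nested, so tray_2 stayed put. I'll lift on.

```bash
python3 -m crank '[{"delta_pos":[-0.01,0,0],"roll":0,"gripper":0},{"delta_pos":[-0.015,0,0],"roll":0,"gripper":0},{"delta_pos":[-0.02,0,0],"roll":0,"gripper":0},{"delta_pos":[-0.02,0,0],"roll":0,"gripper":0},{"delta_pos":[-0.015,0,0],"roll":0,"gripper":0},{"delta_pos":[0,0,0],"roll":-5.5,"gripper":0},{"delta_pos":[0,0,0],"roll":-5.5,"gripper":0},{"delta_pos":[0,0,0],"roll":0,"gripper":0}]'
python3 - <<'E'
from h import *
c=cap('top','top4.png')
plan([.5015,-.0765,.12],.015)
E
```

```text
clock: 9.8
eef_pos: [0.4683, -0.3501, 0.3537]
tcp_rot: [0.504, 0.496, 0.503, -0.496]
ft_force: [0.3, 0.6, -1.1]
gripper_width: 0.163
clk 9.85 tip [ 0.4684 -0.3501  0.1544] jawyaw 0.013 q1,q6 [-0.79 -0.8 ] tilt [ 0.001 -0.001 -1.   ] g 0.166 F [-0.1  0.3 -1.4]
  roll deg -0.12 delta mm [  34.2   37.2 -273.1] q6 pred roll part -0.8
```

View pics/top4.png

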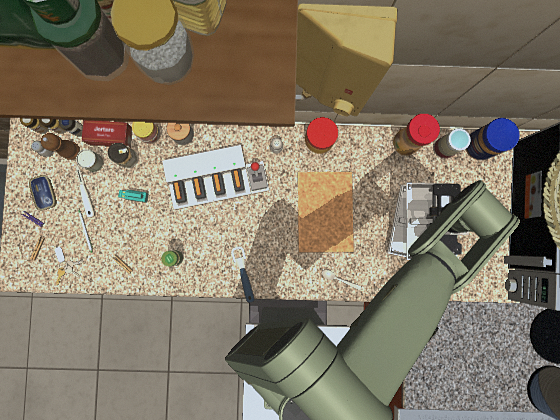

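The tray is up and the stack remains at about (418,222); the mat is unobstructed. I'll carry it over the mat.

```bash
python3 -m crank '[{"delta_pos":[0,0.002,-0.013],"roll":0,"gripper":0},{"delta_pos":[0,0.003,-0.02],"roll":0,"gripper":0},{"delta_pos":[0,0.0035,-0.025],"roll":0,"gripper":0},{"delta_pos":[0,0.0035,-0.025],"roll":0,"gripper":0},{"delta_pos":[0,0.0035,-0.025],"roll":0,"gripper":0},{"delta_pos":[0,0.0035,-0.025],"roll":0,"gripper":0},{"delta_pos":[0,0.0035,-0.025],"roll":0,"gripper":0},{"delta_pos":[0,0.0035,-0.025],"roll":0,"gripper":0},{"delta_pos":[0,0.0035,-0.025],"roll":0,"gripper":0},{"delta_pos":[0.01,0.0035,-0.025],"roll":0,"gripper":0},{"delta_pos":[0.02,0.003,-0.02],"roll":0,"gripper":0},{"delta_pos":[0.03,0.001,-0.015],"roll":0,"gripper":0},{"delta_pos":[0.03,0,-0.004],"roll":0,"gripper":0},{"delta_pos":[0,0,0],"roll":0,"gripper":0},{"delta_pos":[0,0,0],"roll":0,"gripper":0}]'
python3 - <<'E'
from h import *
c=cap('top'); cv2.imwrite('pics/t5.png',cv2.resize(c['color'][150:280,260:400,::-1],None,fx=4.5,fy=4.5))
plan([.5015,-.0765,.020],.015)
E
```

```text
clock: 11.35
eef_pos: [0.5008, -0.0765, 0.2625]
tcp_rot: [0.503, 0.496, 0.504, -0.496]
ft_force: [0.8, -0.1, -1.2]
gripper_width: 0.168
clk 11.4 tip [ 0.5019 -0.0773  0.0648] jawyaw 0.015 q1,q6 [-0.32 -0.34] tilt [ 0.002 -0.    -1.   ] g 0.168 F [-0.7  0.1 -0.3]
  roll deg 0.0 delta mm [44.8 -0.5 -0.8] q6 pred roll part -0.34
```

View pics/t5.png

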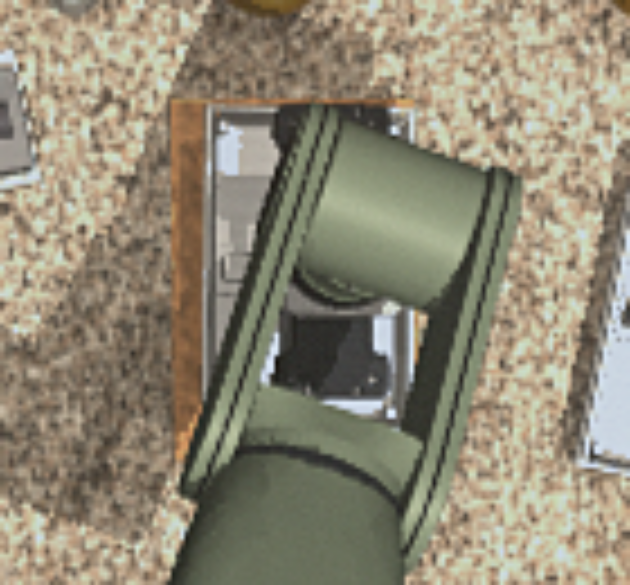

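The tray is above the mat and parallel to it (left edge at about x=210 in the crop, mat edge at 172). I'll lower it.

```bash
python3 -m crank '[{"delta_pos":[0.015,0,-0.001],"roll":0,"gripper":0},{"delta_pos":[0.015,0,0],"roll":0,"gripper":0},{"delta_pos":[0.008,0,0],"roll":0,"gripper":0},{"delta_pos":[0.004,0,0],"roll":0,"gripper":0},{"delta_pos":[0.001,0,0],"roll":0,"gripper":0},{"delta_pos":[0,0,0],"roll":0,"gripper":0},{"delta_pos":[0,0,0],"roll":0,"gripper":0}]'; python3 -c "
from h import *
plan([.5015,-.0765,.020],.015)"
```

```text
clock: 12.1
eef_pos: [0.5016, -0.0767, 0.2203]
tcp_rot: [0.504, 0.497, 0.503, -0.496]
ft_force: [-0.7, 0.3, -1.5]
gripper_width: 0.172
clk 12.1 tip [ 0.5019 -0.0768  0.0213] jawyaw 0.015 q1,q6 [-0.32 -0.34] tilt [ 0.001 -0.    -1.   ] g 0.172 F [-0.7  0.3 -1.5]
  roll deg -0.02 delta mm [ 1.3 -0.4 -0.3] q6 pred roll part -0.34
```

```bash
python3 -m crank '[{"delta_pos":[0.001,0,0],"roll":0,"gripper":0},{"delta_pos":[0.001,0,0],"roll":0,"gripper":0},{"delta_pos":[0,0,0],"roll":0,"gripper":0},{"delta_pos":[0,0,0],"roll":0,"gripper":0.5},{"delta_pos":[0,0,0],"roll":0,"gripper":0.5},{"delta_pos":[0,0,0],"roll":0,"gripper":0.5},{"delta_pos":[-0.02,0,0],"roll":0,"gripper":0.5},{"delta_pos":[-0.04,0,0],"roll":0,"gripper":0.5},{"delta_pos":[-0.05,0,0],"roll":0,"gripper":0.5},{"delta_pos":[-0.05,0,0],"roll":0,"gripper":0.5},{"delta_pos":[0,0,-0.04],"roll":8.5,"gripper":0.5},{"delta_pos":[0,0,-0.05],"roll":8.5,"gripper":0.5},{"delta_pos":[0,0.008,-0.05],"roll":8.5,"gripper":0.5},{"delta_pos":[0,0.016,-0.047],"roll":0,"gripper":0.5},{"delta_pos":[0,0.016,-0.047],"roll":0,"gripper":0.5},{"delta_pos":[0,0.016,-0.047],"roll":0,"gripper":0.5},{"delta_pos":[0,0,0],"roll":0,"gripper":0.5}]'
python3 - <<'E'
from h import *
c=cap('top','t6.png'); cv2.imwrite('pics/t6c.png',cv2.resize(c['color'][140:280,150:370,::-1],None,fx=3.6,fy=3.6,interpolation=cv2.INTER_CUBIC))
plan([.5871,.197,.12],1.7965)
E
```

```text
clock: 13.8
eef_pos: [0.6263, 0.1633, 0.3755]
tcp_rot: [0.393, 0.588, 0.394, -0.588]
ft_force: [0.0, -0.3, -0.2]
gripper_width: 0.5
clk 13.85 tip [0.6245 0.1613 0.1767] jawyaw -0.393 q1,q6 [0.12 0.51] tilt [-0.002 -0.    -1.   ] g 0.505 F [ 0.1  0.7 -0.1]
  roll deg 54.56 delta mm [ 56.8 -43.1  28.3] q6 pred roll part 1.46
```

View pics/t6c.png

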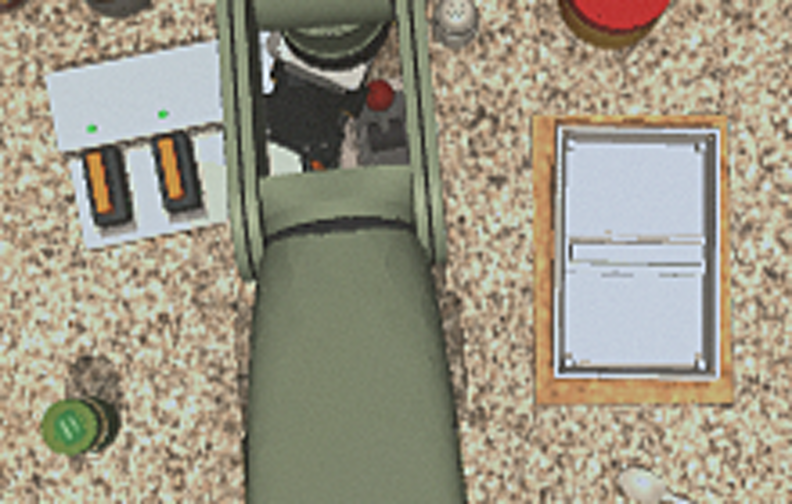

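The tray sits on the mat with its rim corners at crop (557,127), (720,129), (718,380) and (557,378), roughly even margins. Next is the pack nearest the lever.

```bash
python3 -m crank '[{"delta_pos":[0,0,0],"roll":7.8,"gripper":0.45},{"delta_pos":[0,0,0],"roll":7.8,"gripper":0.45},{"delta_pos":[0,0,0],"roll":7.8,"gripper":0.45},{"delta_pos":[0,0,0],"roll":7.8,"gripper":0.45},{"delta_pos":[0,0,0],"roll":7.8,"gripper":0.45},{"delta_pos":[0,0,0],"roll":7.8,"gripper":0.45},{"delta_pos":[0,0,0],"roll":7.7,"gripper":0.45},{"delta_pos":[0.01,-0.014,0.009],"roll":0,"gripper":0.45},{"delta_pos":[0.02,-0.014,0.009],"roll":0,"gripper":0.45},{"delta_pos":[0.02,-0.014,0.009],"roll":0,"gripper":0.45},{"delta_pos":[0,0,0],"roll":0,"gripper":0.45},{"delta_pos":[0,0,0],"roll":0,"gripper":0.45}]' 45
python3 - <<'E'
from h import *
c=cap('top')
P=np.array([onz(c,150+x/3.6,140+y/3.6,.034) for x,y in [(557,127),(720,129),(718,380),(557,378)]]); print(P[:,:2].round(4),P.mean(0))
for a,b in((0,3),(1,2)): d=P[a]-P[b]; print(np.linalg.norm(d),np.arctan2(d[1],d[0]))
M=np.array([onz(c,150+x/3.6,140+y/3.6,.004) for x,y in [(534,115),(728,117),(732,404),(537,403)]]); print('mat',M.mean(0))
h=cv2.cvtColor(c['color'],cv2.COLOR_RGB2HSV)
v,u=np.nonzero(cv2.inRange(h,(5,150,120),(20,255,255))[140:215,150:270]); print(len(u))
plan([.5871,.197,.046],1.7965)
c=cap('scene'); cv2.imwrite('pics/s7.png',cv2.resize(c['color'][190:280,150:280,::-1],None,fx=5,fy=5,interpolation=cv2.INTER_CUBIC))
E
```

```text
clock: 15.05
eef_pos: [0.588, 0.1933, 0.3278]
tcp_rot: [-0.079, -0.703, -0.078, 0.703]
ft_force: [1.0, 0.5, 1.6]
gripper_width: 0.453
[[ 0.6081 -0.0074]
 [ 0.6107 -0.1459]
 [ 0.3983 -0.1477]
 [ 0.396  -0.0125]] [ 0.50325571 -0.0783401   0.034     ]
0.21212682348760578 0.024275201606581837
0.2124407505997381 0.008474469327598417
mat [ 0.50031664 -0.07744288  0.004     ]
182
clk 15.1 tip [0.5892 0.1932 0.1298] jawyaw -1.348 q1,q6 [0.18 1.53] tilt [ 0.002 -0.    -1.   ] g 0.448 F [ 0.9 -0.9 -0.5]
  roll deg -0.18 delta mm [83.8 -4.2  1.3] q6 pred roll part 1.52
```

View pics/s7.png

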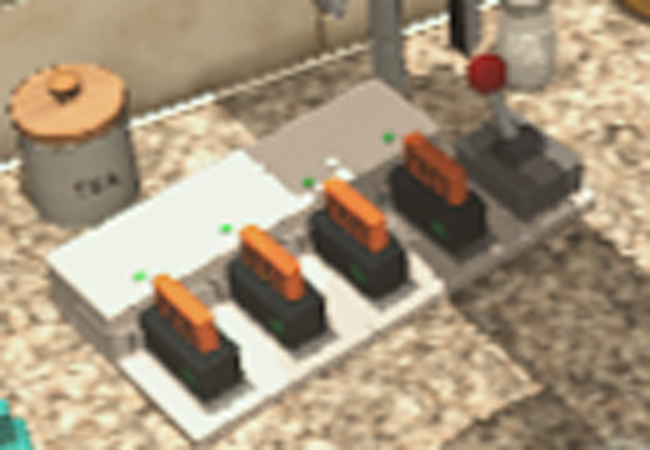

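All four packs are in place and the lever is over to the back. Descending on the first.

```bash
python3 -m crank '[{"delta_pos":[0.025,-0.004,0.001],"roll":0,"gripper":0.45},{"delta_pos":[0.025,0,0],"roll":0,"gripper":0.45},{"delta_pos":[0.02,0,0],"roll":0,"gripper":0.45},{"delta_pos":[0.012,0,0],"roll":0,"gripper":0.45},{"delta_pos":[0,0,0],"roll":0,"gripper":0.45},{"delta_pos":[0,0,0],"roll":0,"gripper":0},{"delta_pos":[0,0,0],"roll":0,"gripper":0},{"delta_pos":[0,0,0],"roll":0,"gripper":0},{"delta_pos":[0,0,0],"roll":0,"gripper":0},{"delta_pos":[0,0,0],"roll":0,"gripper":0},{"delta_pos":[0,0,0],"roll":0,"gripper":0}]' 45; python3 -c "
from h import *
plan([.5871,.197,.046],1.7965)"
```

```text
clock: 16.25
eef_pos: [0.5869, 0.1979, 0.2464]
tcp_rot: [0.079, 0.703, 0.079, -0.702]
ft_force: [-0.2, -0.2, 1.6]
gripper_width: 0.122
clk 16.25 tip [0.5871 0.198  0.0474] jawyaw -1.347 q1,q6 [0.19 1.53] tilt [ 0.001  0.    -1.   ] g 0.122 F [-0.2 -0.2  1.6]
  roll deg -0.13 delta mm [1.4 0.9 0.2] q6 pred roll part 1.53
```

```bash
python3 -m crank '[{"delta_pos":[0,0,0.004],"roll":0,"gripper":0},{"delta_pos":[0,0,0.004],"roll":0,"gripper":0},{"delta_pos":[0,0,0.004],"roll":0,"gripper":0},{"delta_pos":[0,0,0.004],"roll":0,"gripper":0},{"delta_pos":[0,0,0.005],"roll":0,"gripper":0},{"delta_pos":[0,0,0.005],"roll":0,"gripper":0},{"delta_pos":[0,0,0.005],"roll":0,"gripper":0},{"delta_pos":[0,0,0.005],"roll":0,"gripper":0},{"delta_pos":[0,0,0.004],"roll":0,"gripper":0},{"delta_pos":[0,0,0],"roll":0,"gripper":0},{"delta_pos":[0,0,0],"roll":0,"gripper":0}]'
python3 - <<'E'
from h import *
plan([.5871,.197,.046],1.7965)
c=cap('scene'); cv2.imwrite('pics/s8.png',cv2.resize(c['color'][190:280,150:280,::-1],None,fx=5,fy=5,interpolation=cv2.INTER_CUBIC))
E
```

```text
clock: 17.35
eef_pos: [0.5474, 0.189, 0.2463]
tcp_rot: [0.079, 0.703, 0.079, -0.703]
ft_force: [1.4, -1.2, 7.0]
gripper_width: 0.121
clk 17.35 tip [0.5475 0.189  0.0473] jawyaw -1.347 q1,q6 [0.18 1.53] tilt [ 0. -0. -1.] g 0.121 F [ 1.4 -1.2  7. ]
  roll deg -0.13 delta mm [  1.4   1.  -40.4] q6 pred roll part 1.53
```

View pics/s8.png

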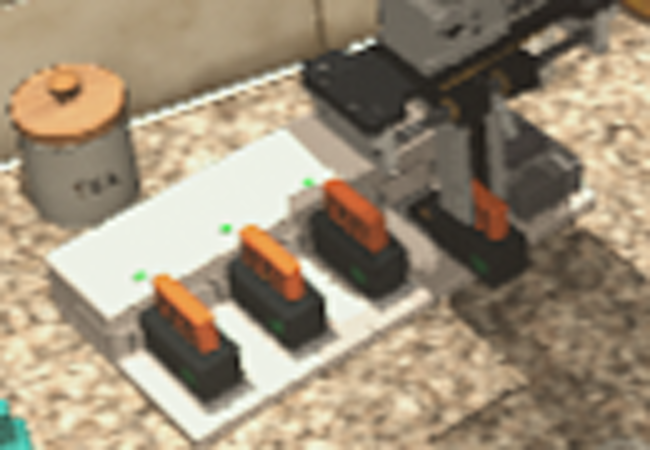

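The pack is free of its socket and still gripped. I'll lift it and carry it to the tray.

```bash
cat >> h.py <<'E'
def slot(tx,z,**k):
    a=.016; C=np.array([.503,-.078]); p=C+tx*np.array([np.cos(a),np.sin(a)])-.013*np.array([-np.sin(a),np.cos(a)])
    plan([*p,z],a,**k)
E
python3 -m crank '[{"delta_pos":[-0.01,0,0],"roll":0,"gripper":0},{"delta_pos":[-0.02,0,0],"roll":0,"gripper":0},{"delta_pos":[-0.03,0,0],"roll":0,"gripper":0},{"delta_pos":[-0.03,0,0],"roll":0,"gripper":0},{"delta_pos":[-0.015,0,0],"roll":0,"gripper":0},{"delta_pos":[0,0,0],"roll":-8.5,"gripper":0},{"delta_pos":[0,0,0],"roll":-8.5,"gripper":0},{"delta_pos":[0,0,0],"roll":-8.5,"gripper":0},{"delta_pos":[0,0,0],"roll":-8.5,"gripper":0},{"delta_pos":[0,0,0],"roll":-8.5,"gripper":0},{"delta_pos":[0,0,0],"roll":-8.5,"gripper":0},{"delta_pos":[0,0,0],"roll":-8.5,"gripper":0},{"delta_pos":[0,0,0],"roll":-8.5,"gripper":0},{"delta_pos":[0,0,0],"roll":-8.5,"gripper":0},{"delta_pos":[0,0,0],"roll":-1.5,"gripper":0},{"delta_pos":[0,0,0],"roll":0,"gripper":0}]'; python3 -c "
from h import *
slot(.073,.09)"
```

```text
clock: 19.0
eef_pos: [0.5468, 0.189, 0.3493]
tcp_rot: [0.502, 0.496, 0.504, -0.498]
ft_force: [0.5, 0.4, -0.7]
gripper_width: 0.129
clk 19.0 tip [0.5461 0.1889 0.1503] jawyaw 0.012 q1,q6 [0.18 0.17] tilt [-0.003 -0.001 -1.   ] g 0.129 F [ 0.5  0.4 -0.7]
  roll deg -0.24 delta mm [ 60.4  25.8 279.1] q6 pred roll part 0.17
```

```bash
python3 -m crank '[{"delta_pos":[0,0.0015,0.015],"roll":0,"gripper":0},{"delta_pos":[0,0.0025,0.028],"roll":0,"gripper":0},{"delta_pos":[0,0.003,0.03],"roll":0,"gripper":0},{"delta_pos":[0,0.003,0.03],"roll":0,"gripper":0},{"delta_pos":[0,0.003,0.03],"roll":0,"gripper":0},{"delta_pos":[0,0.003,0.03],"roll":0,"gripper":0},{"delta_pos":[0,0.003,0.03],"roll":0,"gripper":0},{"delta_pos":[0,0.003,0.03],"roll":0,"gripper":0},{"delta_pos":[0.01,0.003,0.03],"roll":0,"gripper":0},{"delta_pos":[0.02,0.001,0.018],"roll":0,"gripper":0},{"delta_pos":[0.02,0,0.008],"roll":0,"gripper":0},{"delta_pos":[0.01,0,0],"roll":0,"gripper":0},{"delta_pos":[0,0,0],"roll":0,"gripper":0},{"delta_pos":[0,0,0],"roll":0,"gripper":0}]'
python3 - <<'E'
from h import *
c=cap('scene'); cv2.imwrite('pics/s9.png',cv2.resize(c['color'][150:290,220:420,::-1],None,fx=4,fy=4,interpolation=cv2.INTER_CUBIC))
slot(.073,.0434)
E
```

```text
clock: 20.4
eef_pos: [0.5774, -0.0893, 0.2909]
tcp_rot: [0.503, 0.497, 0.503, -0.496]
ft_force: [0.7, -0.6, -0.3]
gripper_width: 0.123
clk 20.45 tip [ 0.5781 -0.0893  0.0926] jawyaw 0.014 q1,q6 [-0.3  -0.32] tilt [ 0.001 -0.    -1.   ] g 0.128 F [ 0.2  0.1 -1.4]
  roll deg -0.09 delta mm [49.2 -1.9  0.5] q6 pred roll part -0.32
```

View pics/s9.png

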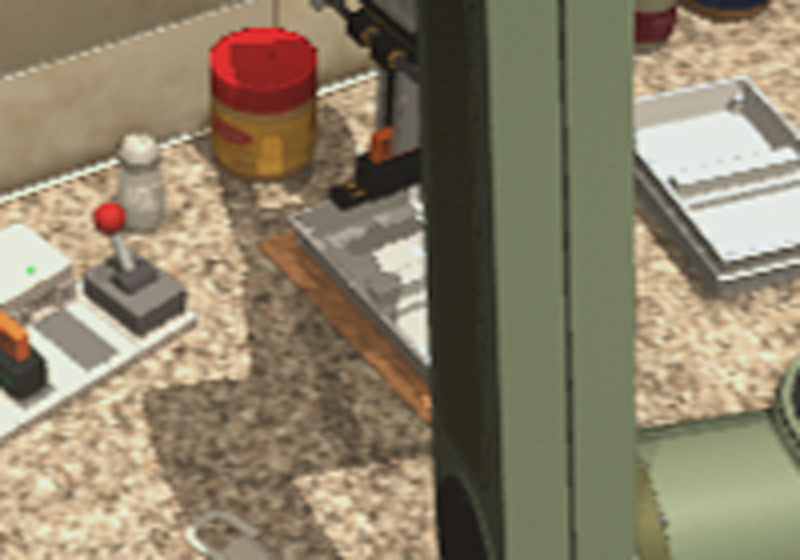

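The pack is held level above the tray, plug towards +y. That is 12 pictures viewed. I'll lower it and release.

```bash
python3 -m crank '[{"delta_pos":[0.015,-0.002,0.0005],"roll":0,"gripper":0},{"delta_pos":[0.015,0,0],"roll":0,"gripper":0},{"delta_pos":[0.01,0,0],"roll":0,"gripper":0},{"delta_pos":[0.005,0,0],"roll":0,"gripper":0},{"delta_pos":[0.003,0,0],"roll":0,"gripper":0},{"delta_pos":[0.001,0,0],"roll":0,"gripper":0},{"delta_pos":[0,0,0],"roll":0,"gripper":0},{"delta_pos":[0,0,0],"roll":0,"gripper":0}]'; python3 -c "
from h import *
slot(.073,.0424)"
```

```text
clock: 21.25
eef_pos: [0.5757, -0.0902, 0.242]
tcp_rot: [0.504, 0.497, 0.503, -0.496]
ft_force: [0.5, -0.4, -0.7]
gripper_width: 0.125
clk 21.25 tip [ 0.5759 -0.0902  0.043 ] jawyaw 0.014 q1,q6 [-0.3  -0.32] tilt [ 0.001 -0.    -1.   ] g 0.125 F [ 0.5 -0.4 -0.7]
  roll deg -0.12 delta mm [ 0.6  0.3 -0.4] q6 pred roll part -0.32
```

```bash
python3 -m crank '[{"delta_pos":[0.001,0,0],"roll":0,"gripper":0},{"delta_pos":[0,0,0],"roll":0,"gripper":0},{"delta_pos":[0,0,0],"roll":0,"gripper":0.35},{"delta_pos":[0,0,0],"roll":0,"gripper":0.35},{"delta_pos":[0,0,0],"roll":0,"gripper":0.35},{"delta_pos":[-0.02,0,0],"roll":0,"gripper":0.4},{"delta_pos":[-0.04,0,0],"roll":0,"gripper":0.4},{"delta_pos":[-0.05,0,0],"roll":0,"gripper":0.4},{"delta_pos":[0,0,-0.02],"roll":0,"gripper":0.4},{"delta_pos":[0,0,-0.04],"roll":0,"gripper":0.4},{"delta_pos":[0,0,-0.04],"roll":8.5,"gripper":0.4},{"delta_pos":[0,0,-0.04],"roll":0,"gripper":0.4},{"delta_pos":[0,0,-0.04],"roll":0,"gripper":0.4},{"delta_pos":[0,0,-0.04],"roll":0,"gripper":0.4},{"delta_pos":[0,0,-0.04],"roll":0,"gripper":0.4},{"delta_pos":[0,0,-0.04],"roll":0,"gripper":0.4},{"delta_pos":[0,0,0],"roll":8.5,"gripper":0.4},{"delta_pos":[0,0,0],"roll":8.5,"gripper":0.4}]'; python3 -m crank '[{"delta_pos":[0,0,0],"roll":8.5,"gripper":0.4},{"delta_pos":[0,0,0],"roll":8.5,"gripper":0.4},{"delta_pos":[0,0,0],"roll":8.5,"gripper":0.4},{"delta_pos":[0,0,0],"roll":8.5,"gripper":0.4},{"delta_pos":[0,0,0],"roll":8.5,"gripper":0.4},{"delta_pos":[0,0,0],"roll":8.5,"gripper":0.4},{"delta_pos":[0,0,0],"roll":1.5,"gripper":0.4},{"delta_pos":[0,0,0],"roll":0,"gripper":0.4}]'
cat >> h.py <<'E'
def fins(c,roi,z):
    h=cv2.cvtColor(c['color'],cv2.COLOR_RGB2HSV); m=cv2.inRange(h,(5,150,90),(20,255,255)); u0,v0,u1,v1=roi
    k=np.zeros_like(m); k[v0:v1,u0:u1]=m[v0:v1,u0:u1]; n,l,s,ce=cv2.connectedComponentsWithStats(k)
    for i in range(1,n):
        if s[i,4]>=12:
            r=cv2.minAreaRect(np.argwhere(l==i)[:,::-1].astype(np.float32)); b=cv2.boxPoints(r)
            e=b[1]-b[0] if np.linalg.norm(b[1]-b[0])>np.linalg.norm(b[2]-b[1]) else b[2]-b[1]
            p=onz(c,*r[0],z); q=onz(c,*(np.array(r[0])+e),z)-p
            print('fin px',np.round(r[0],1),'size',np.round(r[1],1),'xy',p[:2].round(4),'axis',round(np.arctan2(q[1],q[0])%np.pi,3),'len',round(np.linalg.norm(q),4))
E
python3 - <<'E'
from h import *
c=cap('top','t10.png'); print('tray+dock'); fins(c,(150,140,270,215),.068)
h=cv2.cvtColor(c['color'],cv2.COLOR_RGB2HSV)
m=cv2.inRange(h,(5,200,150),(20,255,255))[165:260,300:352]; v,u=np.nonzero(m); print(len(u))
fins(c,(303,172,349,250),.063)
plan([.5733,.2554,.046],1.7965)
E
```

```text
clock: 23.05
eef_pos: [0.6006, 0.2099, 0.3502]
tcp_rot: [-0.381, -0.596, -0.381, 0.596]
ft_force: [0.1, -1.1, -0.3]
gripper_width: 0.398
clock: 23.85
eef_pos: [0.6008, 0.2081, 0.3504]
tcp_rot: [-0.08, -0.703, -0.08, 0.703]
ft_force: [0.7, 0.4, -0.6]
gripper_width: 0.4
tray+dock
fin px [217.2 183.7] size [13.1  3.7] xy [0.5696 0.2544] axis 0.256 len 0.0392
fin px [177.  190.1] size [16.7  3.7] xy [0.5468 0.3722] axis 0.262 len 0.0498
0
fin px [333.  184.5] size [ 3. 16.] xy [ 0.5785 -0.0906] axis 1.602 len 0.0479
clk 23.9 tip [0.6007 0.2081 0.1515] jawyaw -1.345 q1,q6 [0.2  1.54] tilt [-0. -0. -1.] g 0.401 F [ 0.2 -0.3 -0.6]
  roll deg 0.01 delta mm [105.5 -52.2  16.1] q6 pred roll part 1.54
```

Run:
```python
from h import *
im=cv2.imread('pics/t10.png'); c=cap('scene')
a=cv2.resize(im[140:270,150:350],(800,520),interpolation=cv2.INTER_CUBIC)[:, :460]
b=cv2.resize(c['color'][200:300,140:240,::-1],(340,340),interpolation=cv2.INTER_CUBIC)
o=np.zeros((520,800,3),np.uint8); o[:,:460]=a; o[:340,460:]=b; cv2.imwrite('pics/m11.png',o)
```

```text
(no output)
```

View pics/m11.png

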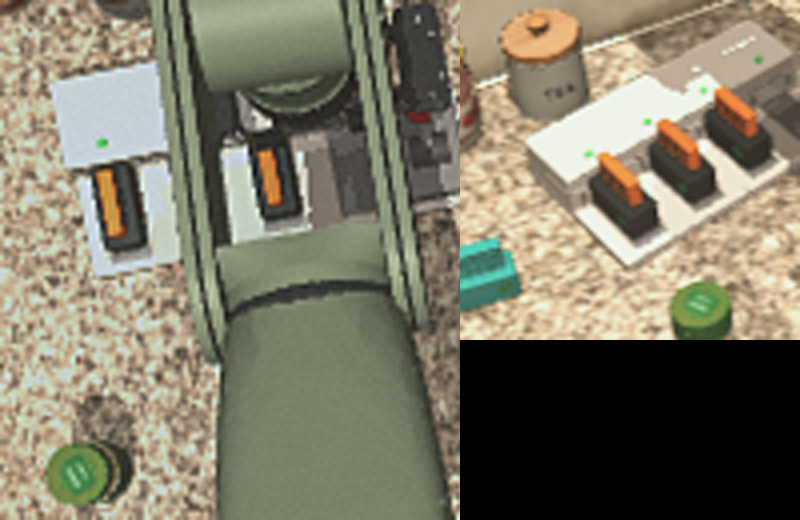

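The third pack is only hidden by the arm; the scene view shows all three still seated. Next, the second pack.

```bash
python3 -m crank '[{"delta_pos":[0,-0.026,0.008],"roll":0,"gripper":0.4},{"delta_pos":[0,-0.026,0.008],"roll":0,"gripper":0.4},{"delta_pos":[0.03,0,0],"roll":0,"gripper":0.4},{"delta_pos":[0.03,0,0],"roll":0,"gripper":0.4},{"delta_pos":[0.025,0,0],"roll":0,"gripper":0.4},{"delta_pos":[0.018,0,0],"roll":0,"gripper":0.4},{"delta_pos":[0.0015,0,0],"roll":0,"gripper":0.4},{"delta_pos":[0,0,0],"roll":0,"gripper":0},{"delta_pos":[0,0,0],"roll":0,"gripper":0},{"delta_pos":[0,0,0],"roll":0,"gripper":0},{"delta_pos":[0,0,0],"roll":0,"gripper":0},{"delta_pos":[0,0,0],"roll":0,"gripper":0},{"delta_pos":[0,0,0],"roll":0,"gripper":0}]' 45; python3 -c "
from h import *
plan([.5733,.2554,.046],1.7965)"
```

```text
clock: 25.25
eef_pos: [0.5743, 0.2554, 0.2477]
tcp_rot: [0.079, 0.704, 0.079, -0.702]
ft_force: [-0.1, -0.4, 5.6]
gripper_width: 0.121
clk 25.25 tip [0.5748 0.2556 0.0487] jawyaw -1.347 q1,q6 [0.28 1.63] tilt [ 0.003  0.001 -1.   ] g 0.121 F [-0.1 -0.4  5.6]
  roll deg -0.13 delta mm [ 2.6 -0.2  1.5] q6 pred roll part 1.63
```

```bash
python3 -m crank '[{"delta_pos":[0,0,0.004],"roll":0,"gripper":0},{"delta_pos":[0,0,0.004],"roll":0,"gripper":0},{"delta_pos":[0,0,0.004],"roll":0,"gripper":0},{"delta_pos":[0,0,0.004],"roll":0,"gripper":0},{"delta_pos":[0,0,0.005],"roll":0,"gripper":0},{"delta_pos":[0,0,0.005],"roll":0,"gripper":0},{"delta_pos":[0,0,0.005],"roll":0,"gripper":0},{"delta_pos":[0,0,0.005],"roll":0,"gripper":0},{"delta_pos":[0,0,0.004],"roll":0,"gripper":0},{"delta_pos":[0,0,0],"roll":0,"gripper":0}]'; python3 -c "
from h import *
plan([.5733,.2554,.046],1.7965)"
python3 -m crank '[{"delta_pos":[-0.01,0,0],"roll":0,"gripper":0},{"delta_pos":[-0.02,0,0],"roll":0,"gripper":0},{"delta_pos":[-0.03,0,0],"roll":0,"gripper":0},{"delta_pos":[-0.03,0,0],"roll":0,"gripper":0},{"delta_pos":[-0.015,0,0],"roll":0,"gripper":0},{"delta_pos":[0,0,0],"roll":-8.5,"gripper":0},{"delta_pos":[0,0,0],"roll":-8.5,"gripper":0},{"delta_pos":[0,0,0],"roll":-8.5,"gripper":0},{"delta_pos":[0,0,0],"roll":-8.5,"gripper":0},{"delta_pos":[0,0,0],"roll":-8.5,"gripper":0},{"delta_pos":[0,0,0],"roll":-8.5,"gripper":0},{"delta_pos":[0,0,0],"roll":-8.5,"gripper":0},{"delta_pos":[0,0,0],"roll":-8.5,"gripper":0},{"delta_pos":[0,0,0],"roll":-8.5,"gripper":0},{"delta_pos":[0,0,0],"roll":-1.5,"gripper":0},{"delta_pos":[0,0,0],"roll":0,"gripper":0}]'; python3 -c "
from h import *
slot(-.073,.09)"
```

```text
clock: 26.25
eef_pos: [0.535, 0.2466, 0.2476]
tcp_rot: [0.079, 0.704, 0.079, -0.701]
ft_force: [1.9, 1.6, 7.6]
gripper_width: 0.118
clk 26.25 tip [0.5357 0.2469 0.0486] jawyaw -1.347 q1,q6 [0.29 1.63] tilt [ 0.003  0.001 -1.   ] g 0.118 F [1.9 1.6 7.6]
  roll deg -0.12 delta mm [  2.8   0.1 -38.6] q6 pred roll part 1.63
clock: 27.85
eef_pos: [0.534, 0.2462, 0.3498]
tcp_rot: [0.502, 0.496, 0.503, -0.498]
ft_force: [0.2, 0.3, -1.1]
gripper_width: 0.121
clk 27.85 tip [0.5334 0.2461 0.1508] jawyaw 0.012 q1,q6 [0.28 0.27] tilt [-0.003 -0.001 -1.   ] g 0.121 F [ 0.2  0.3 -1.1]
  roll deg -0.24 delta mm [  61.4 -108.4  336.5] q6 pred roll part 0.27
```

```bash
python3 -m crank '[{"delta_pos":[0,-0.005,0.015],"roll":0,"gripper":0},{"delta_pos":[0,-0.009,0.028],"roll":0,"gripper":0},{"delta_pos":[0,-0.01,0.031],"roll":0,"gripper":0},{"delta_pos":[0,-0.01,0.031],"roll":0,"gripper":0},{"delta_pos":[0,-0.01,0.031],"roll":0,"gripper":0},{"delta_pos":[0,-0.01,0.031],"roll":0,"gripper":0},{"delta_pos":[0,-0.01,0.031],"roll":0,"gripper":0},{"delta_pos":[0,-0.01,0.031],"roll":0,"gripper":0},{"delta_pos":[0,-0.01,0.031],"roll":0,"gripper":0},{"delta_pos":[0,-0.01,0.031],"roll":0,"gripper":0},{"delta_pos":[0.01,-0.0085,0.025],"roll":0,"gripper":0},{"delta_pos":[0.02,-0.005,0.015],"roll":0,"gripper":0},{"delta_pos":[0.02,0,0.005],"roll":0,"gripper":0},{"delta_pos":[0.01,0,0],"roll":0,"gripper":0},{"delta_pos":[0,0,0],"roll":0,"gripper":0},{"delta_pos":[0,0,0],"roll":0,"gripper":0}]'
python3 - <<'E'
from h import *
slot(-.073,.0436)
c=cap('top','t12.png'); fins(c,(303,172,355,258),.063)
E
```

```text
clock: 29.45
eef_pos: [0.4319, -0.0909, 0.2914]
tcp_rot: [0.503, 0.497, 0.503, -0.496]
ft_force: [0.5, -0.3, -1.7]
gripper_width: 0.125
clk 29.45 tip [ 0.4319 -0.0909  0.0924] jawyaw 0.014 q1,q6 [-0.4  -0.42] tilt [ 0. -0. -1.] g 0.125 F [ 0.5 -0.3 -1.7]
  roll deg -0.12 delta mm [48.8 -1.7  1.2] q6 pred roll part -0.42
fin px [333.  184.5] size [ 3. 16.] xy [ 0.5785 -0.0906] axis 1.602 len 0.0479
```

```bash
python3 -m crank '[{"delta_pos":[0.015,-0.0017,0.001],"roll":0,"gripper":0},{"delta_pos":[0.015,0,0],"roll":0,"gripper":0},{"delta_pos":[0.01,0,0],"roll":0,"gripper":0},{"delta_pos":[0.005,0,0],"roll":0,"gripper":0},{"delta_pos":[0.003,0,0],"roll":0,"gripper":0},{"delta_pos":[0.001,0,0],"roll":0,"gripper":0},{"delta_pos":[0,0,0],"roll":0,"gripper":0},{"delta_pos":[0,0,0],"roll":0,"gripper":0}]'; python3 -c "
from h import *
slot(-.073,.0436)"
```

```text
clock: 30.3
eef_pos: [0.4305, -0.0922, 0.2426]
tcp_rot: [0.504, 0.497, 0.503, -0.496]
ft_force: [-0.1, 1.4, 1.0]
gripper_width: 0.121
clk 30.3 tip [ 0.4307 -0.0922  0.0436] jawyaw 0.014 q1,q6 [-0.41 -0.42] tilt [ 0.001 -0.    -1.   ] g 0.121 F [-0.1  1.4  1. ]
  roll deg -0.12 delta mm [ 0.  -0.5 -0.1] q6 pred roll part -0.42
```

```bash
python3 -m crank '[{"delta_pos":[0.0005,0,0],"roll":0,"gripper":0},{"delta_pos":[0,0,0],"roll":0,"gripper":0.35},{"delta_pos":[0,0,0],"roll":0,"gripper":0.35},{"delta_pos":[0,0,0],"roll":0,"gripper":0.35},{"delta_pos":[-0.02,0,0],"roll":0,"gripper":0.4},{"delta_pos":[-0.04,0,0],"roll":0,"gripper":0.4},{"delta_pos":[-0.05,0,0],"roll":0,"gripper":0.4},{"delta_pos":[0,0.005,-0.018],"roll":0,"gripper":0.4},{"delta_pos":[0,0.013,-0.04],"roll":0,"gripper":0.4},{"delta_pos":[0,0.014,-0.044],"roll":0,"gripper":0.4},{"delta_pos":[0,0.014,-0.044],"roll":0,"gripper":0.4},{"delta_pos":[0,0.014,-0.044],"roll":0,"gripper":0.4},{"delta_pos":[0,0.014,-0.044],"roll":0,"gripper":0.4},{"delta_pos":[0,0.014,-0.044],"roll":0,"gripper":0.4},{"delta_pos":[0,0.014,-0.044],"roll":0,"gripper":0.4},{"delta_pos":[0,0.014,-0.044],"roll":0,"gripper":0.4},{"delta_pos":[0,0.014,-0.04],"roll":0,"gripper":0.4},{"delta_pos":[0,0,0],"roll":0,"gripper":0.4}]'; python3 -m crank '[{"delta_pos":[0,0,0],"roll":8.5,"gripper":0.4},{"delta_pos":[0,0,0],"roll":8.5,"gripper":0.4},{"delta_pos":[0,0,0],"roll":8.5,"gripper":0.4},{"delta_pos":[0,0,0],"roll":8.5,"gripper":0.4},{"delta_pos":[0,0,0],"roll":8.5,"gripper":0.4},{"delta_pos":[0,0,0],"roll":8.5,"gripper":0.4},{"delta_pos":[0,0,0],"roll":8.5,"gripper":0.4},{"delta_pos":[0,0,0],"roll":8.5,"gripper":0.4},{"delta_pos":[0,0,0],"roll":8.5,"gripper":0.4},{"delta_pos":[0,0,0],"roll":1.5,"gripper":0.4},{"delta_pos":[0,0,0],"roll":0,"gripper":0.4}]'
python3 - <<'E'
from h import *
c=cap('top','t13.png'); print('tray+dock'); fins(c,(150,140,270,215),.068)
fins(c,(303,172,349,258),.063)
d=cap('scene','s13.png'); h=cv2.cvtColor(d['color'],cv2.COLOR_RGB2HSV); m=cv2.inRange(h,(3,190,120),(20,255,255))[200:290,140:270]
n,l,s,ce=cv2.connectedComponentsWithStats(m); print([(s[i,4],(ce[i]+[140,200]).round(1)) for i in range(1,n) if s[i,4]>12])
for p in [(.5733,.2554),(.5605,.314),(.5468,.3722)]: print('exp',proj(d,[*p,.06]).round(1))
plan([.5605,.314,.046],1.7965)
E
```

```text
clock: 32.1
eef_pos: [0.555, 0.32, 0.3508]
tcp_rot: [0.504, 0.496, 0.505, -0.495]
ft_force: [-0.2, 0.3, -0.1]
gripper_width: 0.4
clock: 33.2
eef_pos: [0.5544, 0.3151, 0.3514]
tcp_rot: [-0.08, -0.702, -0.079, 0.703]
ft_force: [0.4, 0.2, -1.1]
gripper_width: 0.397
tray+dock
fin px [178.2 195.6] size [6.3 3.8] xy [0.5305 0.368 ] axis 0.364 len 0.0189
fin px [333.  184.5] size [ 3. 16.] xy [ 0.5785 -0.0906] axis 1.602 len 0.0479
fin px [333.  233.5] size [ 3. 16.] xy [ 0.4322 -0.0935] axis 1.6 len 0.0475
[]
exp [219.9 231. ]
exp [203.  240.4]
exp [185.6 250.4]
clk 33.3 tip [0.5544 0.3153 0.1525] jawyaw -1.346 q1,q6 [0.38 1.73] tilt [-0. -0. -1.] g 0.398 F [-0.3 -0.4  0.2]
  roll deg -0.04 delta mm [106.5   2.6  -5.7] q6 pred roll part 1.73
```

Run:
```python
import cv2,numpy as np
im=cv2.imread('pics/s13.png'); h=cv2.cvtColor(im,cv2.COLOR_BGR2HSV); m=cv2.inRange(h,(3,150,80),(20,255,255))[210:290,150:270]
n,l,s,ce=cv2.connectedComponentsWithStats(m); print([(int(s[i,4]),(ce[i]+[150,210]).round(1)) for i in range(1,n) if s[i,4]>6])
print(h[236:246:2,196:210:2].tolist())
a=cv2.resize(im[170:310,100:300],(800,560),interpolation=cv2.INTER_CUBIC); cv2.imwrite('pics/s13c.png',a)
```

```text
[(91, array([204.3, 242.1])), (93, array([187.1, 252. ]))]
[[[25, 45, 165], [9, 183, 203], [9, 193, 213], [9, 179, 177], [17, 52, 122], [16, 53, 124], [16, 55, 126]], [[17, 48, 193], [11, 141, 139], [9, 187, 183], [9, 184, 187], [9, 161, 141], [14, 56, 113], [17, 53, 126]], [[17, 54, 123], [13, 80, 102], [10, 142, 86], [9, 177, 147], [9, 182, 147], [9, 173, 136], [14, 61, 125]], [[22, 45, 62], [14, 94, 68], [9, 143, 93], [9, 157, 104], [9, 174, 132], [9, 180, 149], [9, 183, 141]], [[17, 46, 50], [23, 42, 54], [16, 61, 54], [10, 162, 113], [9, 164, 112], [9, 166, 121], [9, 179, 151]]]
```

View pics/s13c.png

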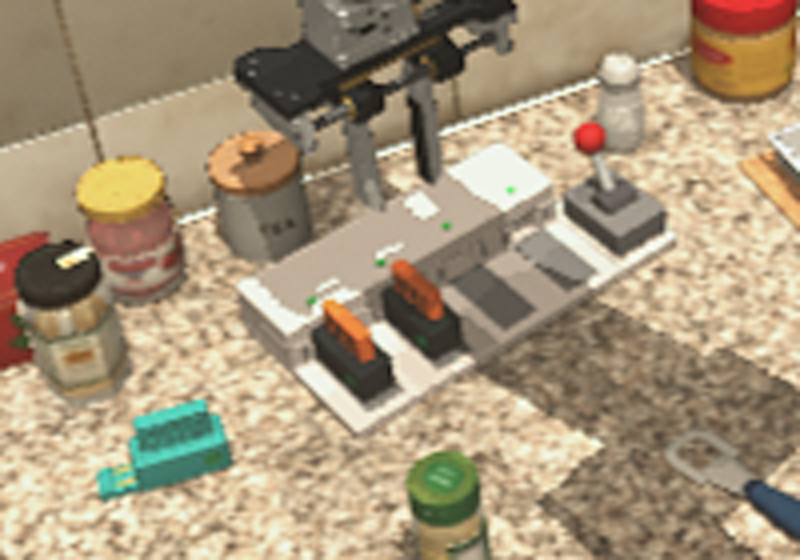

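Both remaining packs are seated (crop (418,290) and (348,330)). On to the third.

```bash
python3 -m crank '[{"delta_pos":[0.01,0.0026,-0.0057],"roll":0,"gripper":0.4},{"delta_pos":[0.025,0,0],"roll":0,"gripper":0.4},{"delta_pos":[0.03,0,0],"roll":0,"gripper":0.4},{"delta_pos":[0.025,0,0],"roll":0,"gripper":0.4},{"delta_pos":[0.015,0,0],"roll":0,"gripper":0.4},{"delta_pos":[0,0,0],"roll":0,"gripper":0.4},{"delta_pos":[0,0,0],"roll":0,"gripper":0},{"delta_pos":[0,0,0],"roll":0,"gripper":0},{"delta_pos":[0,0,0],"roll":0,"gripper":0},{"delta_pos":[0,0,0],"roll":0,"gripper":0},{"delta_pos":[0,0,0],"roll":0,"gripper":0},{"delta_pos":[0,0,0],"roll":0,"gripper":0}]' 45; python3 -c "
from h import *
plan([.5605,.314,.046],1.7965)"
```

```text
clock: 34.5
eef_pos: [0.5613, 0.3146, 0.2481]
tcp_rot: [0.079, 0.704, 0.079, -0.702]
ft_force: [-0.3, -0.8, 5.3]
gripper_width: 0.122
clk 34.5 tip [0.5617 0.3148 0.0491] jawyaw -1.347 q1,q6 [0.38 1.72] tilt [ 0.002  0.001 -1.   ] g 0.122 F [-0.3 -0.8  5.3]
  roll deg -0.13 delta mm [3.1 0.5 1.4] q6 pred roll part 1.72
```

```bash
python3 -m crank '[{"delta_pos":[0,0,0.004],"roll":0,"gripper":0},{"delta_pos":[0,0,0.004],"roll":0,"gripper":0},{"delta_pos":[0,0,0.004],"roll":0,"gripper":0},{"delta_pos":[0,0,0.004],"roll":0,"gripper":0},{"delta_pos":[0,0,0.005],"roll":0,"gripper":0},{"delta_pos":[0,0,0.005],"roll":0,"gripper":0},{"delta_pos":[0,0,0.005],"roll":0,"gripper":0},{"delta_pos":[0,0,0.005],"roll":0,"gripper":0},{"delta_pos":[0,0,0.004],"roll":0,"gripper":0},{"delta_pos":[0,0,0],"roll":0,"gripper":0}]'; python3 -c "
from h import *
plan([.5733,.2554,.046],1.7965)"
python3 -m crank '[{"delta_pos":[-0.01,0,0],"roll":0,"gripper":0},{"delta_pos":[-0.02,0,0],"roll":0,"gripper":0},{"delta_pos":[-0.03,0,0],"roll":0,"gripper":0},{"delta_pos":[-0.03,0,0],"roll":0,"gripper":0},{"delta_pos":[-0.015,0,0],"roll":0,"gripper":0},{"delta_pos":[0,0,0],"roll":-8.5,"gripper":0},{"delta_pos":[0,0,0],"roll":-8.5,"gripper":0},{"delta_pos":[0,0,0],"roll":-8.5,"gripper":0},{"delta_pos":[0,0,0],"roll":-8.5,"gripper":0},{"delta_pos":[0,0,0],"roll":-8.5,"gripper":0},{"delta_pos":[0,0,0],"roll":-8.5,"gripper":0},{"delta_pos":[0,0,0],"roll":-8.5,"gripper":0},{"delta_pos":[0,0,0],"roll":-8.5,"gripper":0},{"delta_pos":[0,0,0],"roll":-8.5,"gripper":0},{"delta_pos":[0,0,0],"roll":-1.5,"gripper":0},{"delta_pos":[0,0,0],"roll":0,"gripper":0}]'; python3 -c "
from h import *
slot(.036,.11)"
```

```text
clock: 35.5
eef_pos: [0.522, 0.3058, 0.2481]
tcp_rot: [0.079, 0.704, 0.079, -0.701]
ft_force: [2.9, 0.5, 6.9]
gripper_width: 0.126
clk 35.5 tip [0.5227 0.306  0.0491] jawyaw -1.347 q1,q6 [0.39 1.73] tilt [ 0.003  0.001 -1.   ] g 0.126 F [2.9 0.5 6.9]
  roll deg -0.12 delta mm [  3.2  60.6 -38. ] q6 pred roll part 1.73
clock: 37.1
eef_pos: [0.521, 0.3054, 0.3503]
tcp_rot: [0.502, 0.496, 0.503, -0.498]
ft_force: [0.5, 0.2, -2.4]
gripper_width: 0.124
clk 37.1 tip [0.5204 0.3052 0.1513] jawyaw 0.012 q1,q6 [0.39 0.38] tilt [-0.003 -0.001 -1.   ] g 0.124 F [ 0.5  0.2 -2.4]
  roll deg -0.24 delta mm [ 41.7  12.6 395.8] q6 pred roll part 0.37
```

```bash
python3 -m crank '[{"delta_pos":[0,0,0.015],"roll":0,"gripper":0},{"delta_pos":[0,0.001,0.028],"roll":0,"gripper":0},{"delta_pos":[0,0.001,0.033],"roll":0,"gripper":0},{"delta_pos":[0,0.001,0.033],"roll":0,"gripper":0},{"delta_pos":[0,0.001,0.033],"roll":0,"gripper":0},{"delta_pos":[0,0.001,0.033],"roll":0,"gripper":0},{"delta_pos":[0,0.001,0.033],"roll":0,"gripper":0},{"delta_pos":[0,0.001,0.033],"roll":0,"gripper":0},{"delta_pos":[0,0.001,0.033],"roll":0,"gripper":0},{"delta_pos":[0,0.001,0.033],"roll":0,"gripper":0},{"delta_pos":[0,0.001,0.033],"roll":0,"gripper":0},{"delta_pos":[0.005,0.001,0.028],"roll":0,"gripper":0},{"delta_pos":[0.01,0.001,0.018],"roll":0,"gripper":0},{"delta_pos":[0.015,0,0.01],"roll":0,"gripper":0},{"delta_pos":[0.01,0,0],"roll":0,"gripper":0},{"delta_pos":[0,0,0],"roll":0,"gripper":0},{"delta_pos":[0,0,0],"roll":0,"gripper":0}]'
python3 - <<'E'
from h import *
slot(.036,.0441)
c=cap('top','t14.png'); fins(c,(303,172,355,258),.063)
E
```

```text
clock: 38.8
eef_pos: [0.5389, -0.0893, 0.311]
tcp_rot: [0.503, 0.496, 0.504, -0.496]
ft_force: [0.0, 0.9, -1.8]
gripper_width: 0.125
clk 38.8 tip [ 0.5386 -0.0892  0.112 ] jawyaw 0.015 q1,q6 [-0.32 -0.34] tilt [-0.001  0.001 -1.   ] g 0.125 F [ 0.   0.9 -1.8]
  roll deg -0.07 delta mm [67.9  0.7  1.3] q6 pred roll part -0.34
```

```bash
python3 -m crank '[{"delta_pos":[0.02,0,0.001],"roll":0,"gripper":0},{"delta_pos":[0.015,0,0],"roll":0,"gripper":0},{"delta_pos":[0.012,0,0],"roll":0,"gripper":0},{"delta_pos":[0.01,0,0],"roll":0,"gripper":0},{"delta_pos":[0.006,0,0],"roll":0,"gripper":0},{"delta_pos":[0.003,0,0],"roll":0,"gripper":0},{"delta_pos":[0.001,0,0],"roll":0,"gripper":0},{"delta_pos":[0,0,0],"roll":0,"gripper":0},{"delta_pos":[0,0,0],"roll":0,"gripper":0}]'; python3 -c "
from h import *
slot(.036,.0441)"
```

```text
clock: 39.75
eef_pos: [0.5395, -0.0914, 0.2452]
tcp_rot: [0.504, 0.497, 0.503, -0.496]
ft_force: [-0.2, -0.6, -2.1]
gripper_width: 0.123
clk 39.75 tip [ 0.5397 -0.0914  0.0462] jawyaw 0.014 q1,q6 [-0.33 -0.34] tilt [ 0.001 -0.    -1.   ] g 0.123 F [-0.2 -0.6 -2.1]
  roll deg -0.12 delta mm [ 2.1 -0.5 -1. ] q6 pred roll part -0.34
```

```bash
python3 -m crank '[{"delta_pos":[0.001,0,0],"roll":0,"gripper":0},{"delta_pos":[0.001,0,0],"roll":0,"gripper":0},{"delta_pos":[0.0005,0,0],"roll":0,"gripper":0},{"delta_pos":[0,0,0],"roll":0,"gripper":0.27},{"delta_pos":[0,0,0],"roll":0,"gripper":0.27},{"delta_pos":[0,0,0],"roll":0,"gripper":0.27},{"delta_pos":[-0.015,0,0],"roll":0,"gripper":0.27},{"delta_pos":[-0.04,0,0],"roll":0,"gripper":0.27},{"delta_pos":[-0.05,0,0],"roll":0,"gripper":0.4},{"delta_pos":[0,0,-0.02],"roll":0,"gripper":0.4},{"delta_pos":[0,0,-0.04],"roll":0,"gripper":0.4},{"delta_pos":[0,0,-0.045],"roll":0,"gripper":0.4},{"delta_pos":[0,0,-0.045],"roll":0,"gripper":0.4},{"delta_pos":[0,0,-0.045],"roll":0,"gripper":0.4},{"delta_pos":[0,0,-0.045],"roll":0,"gripper":0.4},{"delta_pos":[0,0,-0.045],"roll":0,"gripper":0.4},{"delta_pos":[0,0,-0.045],"roll":0,"gripper":0.4},{"delta_pos":[0,0,-0.045],"roll":0,"gripper":0.4},{"delta_pos":[0,0,-0.045],"roll":0,"gripper":0.4},{"delta_pos":[0,0,-0.043],"roll":0,"gripper":0.4}]'; python3 -m crank '[{"delta_pos":[0,0,0],"roll":8.5,"gripper":0.4},{"delta_pos":[0,0,0],"roll":8.5,"gripper":0.4},{"delta_pos":[0,0,0],"roll":8.5,"gripper":0.4},{"delta_pos":[0,0,0],"roll":8.5,"gripper":0.4},{"delta_pos":[0,0,0],"roll":8.5,"gripper":0.4},{"delta_pos":[0,0,0],"roll":8.5,"gripper":0.4},{"delta_pos":[0,0,0],"roll":8.5,"gripper":0.4},{"delta_pos":[0,0,0],"roll":8.5,"gripper":0.4},{"delta_pos":[0,0,0],"roll":8.5,"gripper":0.4},{"delta_pos":[0,0,0],"roll":1.5,"gripper":0.4},{"delta_pos":[0,0,0],"roll":0,"gripper":0.4}]'
python3 - <<'E'
from h import *
c=cap('top','t15.png'); print('tray+dock'); fins(c,(150,140,270,215),.068)
fins(c,(303,172,349,258),.063)
d=cap('scene','s15.png'); h=cv2.cvtColor(d['color'],cv2.COLOR_RGB2HSV); m=cv2.inRange(h,(3,150,80),(20,255,255))[210:290,150:270]
n,l,s,ce=cv2.connectedComponentsWithStats(m); print([(int(s[i,4]),(ce[i]+[150,210]).round(1)) for i in range(1,n) if s[i,4]>12])
plan([.5468,.3722,.046],1.7965)
E
```

```text
clock: 41.75
eef_pos: [0.5324, 0.3738, 0.3484]
tcp_rot: [0.504, 0.497, 0.503, -0.496]
ft_force: [1.2, -0.1, -0.2]
gripper_width: 0.401
clock: 42.85
eef_pos: [0.5327, 0.3718, 0.3479]
tcp_rot: [0.08, 0.703, 0.08, -0.702]
ft_force: [-0.3, 0.6, 0.1]
gripper_width: 0.399
tray+dock
fin px [333.  184.5] size [ 3. 16.] xy [ 0.5785 -0.0906] axis 1.602 len 0.0479
fin px [334.  196.5] size [ 3. 16.] xy [ 0.5426 -0.0943] axis 1.601 len 0.0478
fin px [333.  233.5] size [ 3. 16.] xy [ 0.4322 -0.0935] axis 1.6 len 0.0475
[(92, array([187.1, 252. ]))]
clk 42.95 tip [0.5328 0.3718 0.1486] jawyaw -1.345 q1,q6 [0.48 1.82] tilt [ 0.  0. -1.] g 0.399 F [-0.2 -0.8 -0.2]
  roll deg -0.01 delta mm [102.6   2.8 -13.7] q6 pred roll part 1.82
```

Three packs are down with parallel fins, and the last is unmoved at scene (187,252). Gripping it now.

```bash
python3 -m crank '[{"delta_pos":[0,0.0028,-0.0137],"roll":0,"gripper":0.4},{"delta_pos":[0.025,0,0],"roll":0,"gripper":0.4},{"delta_pos":[0.03,0,0],"roll":0,"gripper":0.4},{"delta_pos":[0.03,0,0],"roll":0,"gripper":0.4},{"delta_pos":[0.016,0,0],"roll":0,"gripper":0.4},{"delta_pos":[0,0,0],"roll":0,"gripper":0.4},{"delta_pos":[0,0,0],"roll":0,"gripper":0},{"delta_pos":[0,0,0],"roll":0,"gripper":0},{"delta_pos":[0,0,0],"roll":0,"gripper":0},{"delta_pos":[0,0,0],"roll":0,"gripper":0},{"delta_pos":[0,0,0],"roll":0,"gripper":0},{"delta_pos":[0,0,0],"roll":0,"gripper":0}]' 45; python3 -c "
from h import *
plan([.5468,.3722,.046],1.7965)"
```

```text
clock: 44.15
eef_pos: [0.5473, 0.3724, 0.2479]
tcp_rot: [0.078, 0.704, 0.079, -0.702]
ft_force: [0.7, -0.0, 5.2]
gripper_width: 0.123
clk 44.15 tip [0.5479 0.3726 0.0489] jawyaw -1.347 q1,q6 [0.47 1.81] tilt [ 0.003  0.001 -1.   ] g 0.123 F [ 0.7 -0.   5.2]
  roll deg -0.13 delta mm [2.9 0.2 1.1] q6 pred roll part 1.81
```

```bash
python3 -m crank '[{"delta_pos":[0,0,0.004],"roll":0,"gripper":0},{"delta_pos":[0,0,0.004],"roll":0,"gripper":0},{"delta_pos":[0,0,0.004],"roll":0,"gripper":0},{"delta_pos":[0,0,0.004],"roll":0,"gripper":0},{"delta_pos":[0,0,0.005],"roll":0,"gripper":0},{"delta_pos":[0,0,0.005],"roll":0,"gripper":0},{"delta_pos":[0,0,0.005],"roll":0,"gripper":0},{"delta_pos":[0,0,0.005],"roll":0,"gripper":0},{"delta_pos":[0,0,0.004],"roll":0,"gripper":0},{"delta_pos":[0,0,0],"roll":0,"gripper":0}]'
python3 -m crank '[{"delta_pos":[-0.01,0,0],"roll":0,"gripper":0},{"delta_pos":[-0.02,0,0],"roll":0,"gripper":0},{"delta_pos":[-0.03,0,0],"roll":0,"gripper":0},{"delta_pos":[-0.03,0,0],"roll":0,"gripper":0},{"delta_pos":[-0.015,0,0],"roll":0,"gripper":0},{"delta_pos":[0,0,0],"roll":-8.5,"gripper":0},{"delta_pos":[0,0,0],"roll":-8.5,"gripper":0},{"delta_pos":[0,0,0],"roll":-8.5,"gripper":0},{"delta_pos":[0,0,0],"roll":-8.5,"gripper":0},{"delta_pos":[0,0,0],"roll":-8.5,"gripper":0},{"delta_pos":[0,0,0],"roll":-8.5,"gripper":0},{"delta_pos":[0,0,0],"roll":-8.5,"gripper":0},{"delta_pos":[0,0,0],"roll":-8.5,"gripper":0},{"delta_pos":[0,0,0],"roll":-8.5,"gripper":0},{"delta_pos":[0,0,0],"roll":-1.5,"gripper":0},{"delta_pos":[0,0,0],"roll":0,"gripper":0}]'; python3 -c "
from h import *
slot(-.035,.11)"
```

```text
clock: 45.15
eef_pos: [0.5081, 0.3636, 0.2479]
tcp_rot: [0.078, 0.704, 0.079, -0.701]
ft_force: [2.0, 1.2, 7.2]
gripper_width: 0.125
clock: 46.75
eef_pos: [0.5071, 0.3629, 0.3498]
tcp_rot: [0.503, 0.496, 0.503, -0.498]
ft_force: [0.6, 0.4, -1.5]
gripper_width: 0.124
clk 46.75 tip [0.5066 0.3627 0.1508] jawyaw 0.012 q1,q6 [0.48 0.47] tilt [-0.003 -0.001 -1.   ] g 0.124 F [ 0.6  0.4 -1.5]
  roll deg -0.24 delta mm [ 41.5 -45.5 453.5] q6 pred roll part 0.47
```

```bash
python3 -m crank '[{"delta_pos":[0,-0.002,0.015],"roll":0,"gripper":0},{"delta_pos":[0,-0.003,0.03],"roll":0,"gripper":0},{"delta_pos":[0,-0.0035,0.035],"roll":0,"gripper":0},{"delta_pos":[0,-0.0035,0.035],"roll":0,"gripper":0},{"delta_pos":[0,-0.0035,0.035],"roll":0,"gripper":0},{"delta_pos":[0,-0.0035,0.035],"roll":0,"gripper":0},{"delta_pos":[0,-0.0035,0.035],"roll":0,"gripper":0},{"delta_pos":[0,-0.0035,0.035],"roll":0,"gripper":0},{"delta_pos":[0,-0.0035,0.035],"roll":0,"gripper":0},{"delta_pos":[0,-0.0035,0.035],"roll":0,"gripper":0},{"delta_pos":[0,-0.0035,0.035],"roll":0,"gripper":0},{"delta_pos":[0,-0.0035,0.035],"roll":0,"gripper":0},{"delta_pos":[0.005,-0.003,0.03],"roll":0,"gripper":0},{"delta_pos":[0.01,-0.002,0.018],"roll":0,"gripper":0},{"delta_pos":[0.015,0,0.009],"roll":0,"gripper":0},{"delta_pos":[0.01,0,0],"roll":0,"gripper":0},{"delta_pos":[0,0,0],"roll":0,"gripper":0},{"delta_pos":[0,0,0],"roll":0,"gripper":0}]'
python3 - <<'E'
from h import *
slot(-.035,.0439)
c=cap('top','t16.png'); fins(c,(303,172,349,250),.063)
E
```

```text
clock: 48.55
eef_pos: [0.4687, -0.089, 0.311]
tcp_rot: [0.503, 0.496, 0.504, -0.497]
ft_force: [0.9, -0.7, -0.8]
gripper_width: 0.123
clk 48.55 tip [ 0.4686 -0.0889  0.112 ] jawyaw 0.014 q1,q6 [-0.37 -0.38] tilt [-0.001  0.    -1.   ] g 0.123 F [ 0.9 -0.7 -0.8]
  roll deg -0.12 delta mm [68.1 -0.4  2.6] q6 pred roll part -0.39
fin px [327.  196.5] size [3. 2.] xy [ 0.5419 -0.0734] axis 0.02 len 0.009
```

```bash
python3 -m crank '[{"delta_pos":[0.02,0,0.002],"roll":0,"gripper":0},{"delta_pos":[0.015,0,0],"roll":0,"gripper":0},{"delta_pos":[0.012,0,0],"roll":0,"gripper":0},{"delta_pos":[0.01,0,0],"roll":0,"gripper":0},{"delta_pos":[0.006,0,0],"roll":0,"gripper":0},{"delta_pos":[0.003,0,0],"roll":0,"gripper":0},{"delta_pos":[0.001,0,0],"roll":0,"gripper":0},{"delta_pos":[0,0,0],"roll":0,"gripper":0},{"delta_pos":[0,0,0],"roll":0,"gripper":0}]'; python3 -c "
from h import *
slot(-.035,.0439)"
```

```text
clock: 49.5
eef_pos: [0.4693, -0.0916, 0.2446]
tcp_rot: [0.504, 0.497, 0.503, -0.496]
ft_force: [-0.1, 0.7, -1.4]
gripper_width: 0.123
clk 49.5 tip [ 0.4695 -0.0916  0.0456] jawyaw 0.014 q1,q6 [-0.37 -0.39] tilt [ 0.001 -0.    -1.   ] g 0.123 F [-0.1  0.7 -1.4]
  roll deg -0.12 delta mm [ 1.7 -1.3 -0.1] q6 pred roll part -0.39
```

```bash
python3 -m crank '[{"delta_pos":[0.001,0,0],"roll":0,"gripper":0},{"delta_pos":[0.001,0,0],"roll":0,"gripper":0},{"delta_pos":[0.0005,0,0],"roll":0,"gripper":0},{"delta_pos":[0,0,0],"roll":0,"gripper":0.27},{"delta_pos":[0,0,0],"roll":0,"gripper":0.27},{"delta_pos":[0,0,0],"roll":0,"gripper":0.27},{"delta_pos":[-0.015,0,0],"roll":0,"gripper":0.27},{"delta_pos":[-0.04,0,0],"roll":0,"gripper":0.27},{"delta_pos":[-0.05,0,0],"roll":0,"gripper":0.4},{"delta_pos":[-0.04,0,-0.02],"roll":0,"gripper":0.4},{"delta_pos":[0,0,-0.04],"roll":0,"gripper":0.4},{"delta_pos":[0,0,-0.045],"roll":0,"gripper":0.4},{"delta_pos":[0,0,-0.045],"roll":0,"gripper":0.4},{"delta_pos":[0,0,-0.045],"roll":0,"gripper":0.4},{"delta_pos":[0,0,-0.045],"roll":0,"gripper":0.4},{"delta_pos":[0,0,-0.045],"roll":0,"gripper":0.4},{"delta_pos":[0,0,-0.045],"roll":0,"gripper":0.4},{"delta_pos":[0,0,-0.045],"roll":0,"gripper":0.4},{"delta_pos":[0,0,0],"roll":0,"gripper":0.4},{"delta_pos":[0,0,0],"roll":0,"gripper":0.4}]'
python3 - <<'E'
from h import *
plan([.5,0.3,.2])
c=cap('top','t17.png'); fins(c,(303,165,352,260),.063)
d=cap('scene','s17.png')
b=cv2.resize(d['color'][170:260,240:450,::-1],(800,343),interpolation=cv2.INTER_CUBIC)
a=cv2.resize(c['color'][130:280,230:460,::-1],(384,250),interpolation=cv2.INTER_CUBIC)
e=cv2.resize(c['color'][160:260,290:360,::-1],(175,250),interpolation=cv2.INTER_CUBIC)
o=np.zeros((600,800,3),np.uint8); o[:343]=b; o[350:,:384]=a; o[350:,400:575]=e; cv2.imwrite('pics/m18.png',o)
E
```

```text
clock: 51.5
eef_pos: [0.4634, 0.2843, 0.3861]
tcp_rot: [0.504, 0.495, 0.504, -0.496]
ft_force: [-0.6, -0.2, -0.2]
gripper_width: 0.398
clk 51.5 tip [0.4633 0.2841 0.1871] jawyaw 0.016 q1,q6 [0.39 0.37] tilt [-0.001 -0.001 -1.   ] g 0.398 F [-0.6 -0.2 -0.2]
  roll deg 0.0 delta mm [-13.   37.  -15.3] q6 pred roll part 0.37
fin px [333.  184.5] size [ 3. 16.] xy [ 0.5785 -0.0906] axis 1.602 len 0.0479
fin px [334.  196.5] size [ 3. 16.] xy [ 0.5426 -0.0943] axis 1.601 len 0.0478
fin px [333.5 220.5] size [ 3. 15.] xy [ 0.4708 -0.0942] axis 1.601 len 0.0447
fin px [333.  233.5] size [ 3. 16.] xy [ 0.4322 -0.0935] axis 1.6 len 0.0475
```

View pics/m18.png

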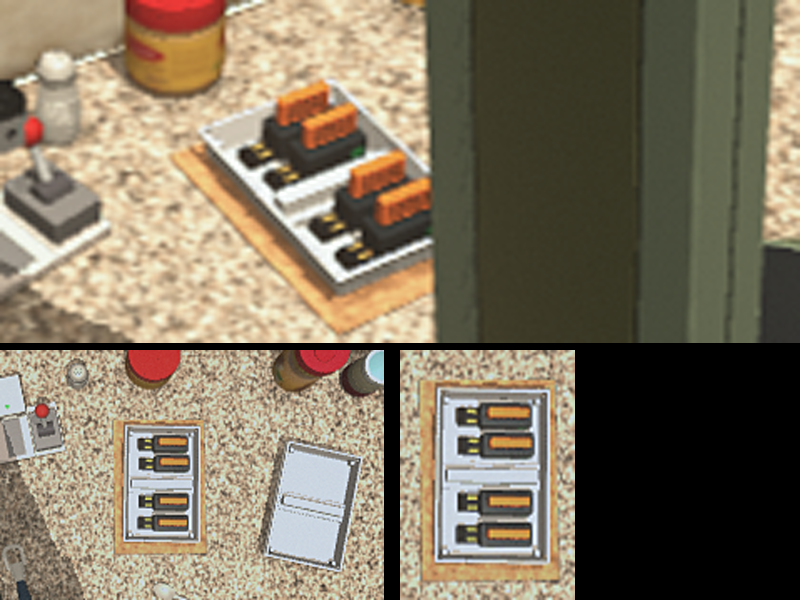

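All four packs lie flat in the tray, plugs clear of the lugs. The lower stack is in its place, and the lever, jar and mill are fine. Handing in.

```bash
python3 -c "
from h import *
print(arm.close_job())"
```

```text
the job is handed in; nothing more can be done
None
```

The job is handed in at about 51.5 s on the robot's clock. The interface gave no verdict, so success rests on my own checks below.

- **Lever:** I pushed it fully back. The knob measured 28 mm behind its pivot axis, close to the end of travel, and was still over in the last picture.
- **Tray:** I lifted the top tray alone. The lower two rims stayed nested in the pictures, and the stack looked in its place at the end. When last measured, the top tray was about 3 mm from the mat centre and about 0.02 rad off its direction.
- **Packs:** All four came out of their sockets and lie flat with fins up, two per bay. They are parallel, and the pack centres are 13–16 mm off the tray's long axis, well within limits. The gripper was clear of everything.
- **Bystanders:** The mill was upright in the last picture. The spice jar was outside that crop; it was last seen upright after the second pack was placed, and no later move went near it.

**Checks that disagreed:** twice my fin colour search missed packs still in the dock. The arm was in the way once, and the second time it also came from a colour threshold set too tight. The pictures showed the packs seated both times. I saw no knocked pack or slackened grip.

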